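# Read an order plate at the bento packing counter

### The arm

A 6-joint arm with a two-finger parallel gripper is mounted at the origin on the work surface. World frame = base frame: x ahead of the robot, y to its left, z up, the work surface at z = 0. Lengths are in mm, angles in rad, forces in N, time in s.
With the tool pointing down it reaches from about 425 to 1125 mm from the base axis. Payload 14.9 kg.
Tool frame: the origin (TCP) lies between the finger pads; the fingertips stand 11 mm ahead of it and the grasp point (between the pads) lies 8 mm behind it; z points along the fingers, y is the direction in which the jaws open and shut (so a half turn about z gives the same grasp; the last joint's range is limited). The gripper opens to 91 mm and grips with 3 to 60 N. Pads are 32 mm wide; open, the fingers measure 118 mm over their backs; the gripper's body (76 mm by 178 mm) begins 60 mm behind the grasp point.
Start: joints at [1.17, 0.379, 1.734, -0, 1.028, -0.033], TCP at [251.702, 653.195, 224.932] pointing down, gripper open.
Joint ranges: [-2.77, 2.77], [-0.74, 2.19], [0, 2.66], [-1.06, 4.2], [0.31, 2.87], [-3.08, 3.08]. Speed limits (rad/s): [1.89, 1.89, 2.39, 3.14, 3.14, 3.14].

### API

Orientations are given as a rotation vector (axis times angle).
In Python, from station import bot, optics, job gives the robot as it stands. The module is installed in compiled form; this text tells all that it offers.
- The arm moves only by the tool carry_out, never from a script. Its argument "motion" is a list of rows, each a list of 6 numbers: the shift along the tool's x, y, z in units of 20 cm (1.0 is 20 cm), then the turn, a rotation vector about the tool's x, y, z in units of 30 degrees (1.0 is 30 degrees). A call has 1 to 20 rows; each row shifts and turns the pose as measured when the row begins, along the tool's axes as they then stand; what a row does not reach is not made up. A row lasts 1/8 s, in which the tool goes at most 62.5 mm and 10.7 degrees, less where a joint would pass 70% of its speed; a pose out of reach is approached as far as the arm can. A call with a number of a shift or a turn outside -1 to 1 is refused whole. A call with a gripper value outside its range is refused whole. "fingers" is the opening in per cent of the stroke, from 0 (shut) to 100 (fully open), set as the call begins (left out, the last holds). The fingers move at their own pace and stop on an object; "force" is the grip in N (left out, the last holds). Time passes only in rows, so rows that do not move let the fingers close. It gives the time, the measured TCP pose, the force and the opening at its end, in the units of the state.
- bot.observe(): the state, without advancing time (a new reading comes with each control period).
- optics.get_image(name): name is "side" or "top" or "wrist"; returns the picture (480x640x3 uint8, blue, green, red); there is no depth.
- optics.camera_model(name): a dict with "intrinsics" (3x3 intrinsics, pixels), "k1" (the pictures are not rectified: a ray, as slopes to the right and down, at radius r is drawn at 1 + k1 r^2 times it, then the intrinsics apply), "origin" and "rotation" of the camera in the world; the wrist camera has in their place "tool_from_camera" (4x4, takes a point from camera to tool coordinates, whose origin is the TCP and whose axes are the flange's). Camera axes: x right, y down, z forward; pixel columns grow to the right and rows downward; lengths in mm; the calibration is good to about 2 mm. A picture is of the moment at which its call begins: read the wrist's pose just before it. camera_model takes no time and is no camera call.
- job.job_done(): hands the job in, once; it reports no verdict.
The state is a dict: "t": time; "joints": joint angles; "dq": joint speeds; "tau": joint torques, N m; "position": TCP position; "tcp_rot": TCP orientation; "wrist_force": force on the tool from outside, world axes, zero at the start; "ft_torque": the same for the moment, N m; "gripper_width": opening from 0.0 (shut) to 1.0 (fully open).
Only numpy, scipy, OpenCV 4.12 (cv2) and the standard library are available. Lean on these libraries where they do the work, as an engineer would, in place of code of your own. Each camera call takes 0.05 s, during which the arm holds its last target.

### The job

Get the long order plate read: first pull the reader's telescoping mast up by the grip on top until its lock button springs out and the mast stays up by itself. Then press on the long plate and slide it, flat on the counter all the way, out from under the wire rack and into the reader's corner fence until it lies flush against both fence bars, and last press the reader's read button fully down. Leave the short plate and everything else on the counter where it stands.

Things in the scene. Friction and masses are not known exactly. Their poses are not given: they have to be found in the camera images.
- plate: The long order plate: stiff white plastic, 70 mm (its x) x 110 mm (its y) x 4 mm thick, 50 g, black code bars on top; slides easily on the steel; lying flat on the counter under the wire rack, one of two plates there side by side. Origin: centre of its underside. z up.
- short_plate: The short order plate, to be left alone: same white plastic and bars but 70 mm x 70 mm x 4 mm, lying under the rack beside the long one. Origin: centre of its underside.
- rack: Fixed wire rack over the plates: level grid 240 mm deep (x), 340 mm wide (y), underside 186 mm and top 199 mm above the counter; open all round but for two 18 mm posts at its rear corners. Origin: on the counter below the middle of the front wire; x points backwards, under the rack. Plates start wholly behind the front wire, near edges 20 to 50 mm behind it, centres 85 mm to either side of the middle.
- reader: Fixed grey station. Origin: on the counter at the inner corner of its L-shaped fence. Fence bars, 9 mm high, 12 mm thick: one runs 125 mm along -y from the corner on the -x side, one 85 mm along +x on the +y side: the corner opens to +x, -y. Its foot (y 12 to 190, x -12 to 180 mm, 12 mm high) bears the read button at x, y = 40, 60 mm and the mast, 34 mm across, at 130, 130 mm.
- seat (a point): Point on the counter at (35, -55, 0) mm in the reader's frame, with the reader's axes: where the long plate's origin is when it lies flush in the fence corner, its long side along the reader's y.
- mast (a joint): Extension of the telescoping mast, m, straight up: 0 down, starts 0 to 0.03; the lock button springs out at about 0.086, end stop at 0.094. Stiff sliding fit that stays where it is left; lifting takes about 8 to 12 N. Once locked it rests on the button at about 0.085.
- mast_grip (a point): In the black grip bar on top of the reading head; moves with the mast, 180 mm plus the extension above the counter. The bar is 20 mm thick along the reader's x, 44 mm long along its y, from 21 mm below this point (where it meets the head) to 13 mm above it. The white head under it is 46 (x) x 62 (y) x 34 mm.
- lock (a joint): How far the mast's steel lock button (9 mm round, on the side of the inner tube that faces the reader's +x) has sprung out, m: 0 held in by the outer tube, 0.008 out and locked. It needs no touching.
- read (a joint): Travel of the read button, m: 0 up, 0.006 fully down (about 5 N), springs back.
- read_top (a point): Middle of the top face of the read button, a white disc 28 mm across in a black housing on the reader's foot; it is pressed straight down.
- foil_cups: Bystander: stack of foil cups, 68 mm across, 50 mm high, under the rear of the rack. Origin: centre of its underside.
- portion_cup: Bystander: white cup 52 mm across, 40 mm high, beyond the fence. Origin: centre of its underside.
- bento: Bystander: black open bento box 130 x 130 x 45 mm. Origin: centre of its underside.
- sauce_bottle: Bystander: grey bottle 48 mm across, 130 mm high. Origin: centre of its underside.
- tub: Bystander: clear food tub with a blue lid, 128 x 108 x 72 mm. Origin: centre of its underside.
- spatula: Bystander: black spatula lying on the counter. Origin: under its middle.
There are look-alikes about, which are no part of the job. Leave any orange or turquoise look-alike of the plate alone.

How it is judged:
By the outcome, as a careful person would: the job done as asked, in the order asked, and still so for the second after the job is handed in, with the robot touching nothing.
It also fails if it takes over 72 s, if anything falls off the work surface, if the arm or the gripper's body presses on something with over 40 N, if the wrist force passes 120 N, or if a joint passes its speed limit or range.

## Working session

There is one attempt and no reset: what is moved stays moved. The work goes in short steps, Python scripts to look and compute and a tool call to move; the robot and the scene stay as the last step left them, time stands still between calls to the robot, and variables do not carry over. Pictures are saved under pics/ and viewed, and the job is handed in when it is done.

Besides the shell and the picture viewer there is one more tool, called by a JSON object that holds its "op" and its "data". carry_out: Moves the arm, as the interface text tells. Shifts and turns lie within -1 to 1; 1 stands for 20 cm of shift or 30 degrees of turn. Its arguments: {"type":"object","properties":{"motion":{"type":"array"},"fingers":{"type":"number"},"force":{"type":"number"}},"required":["motion"]}

```bash
mkdir -p pics; ls
python3 - <<'E'
from station import bot, optics, job
import cv2, numpy as np
s=bot.observe(); print(s)
for n in ["side","top","wrist"]:
    cv2.imwrite(f"pics/{n}0.png",optics.get_image(n))
    m=optics.camera_model(n); print(n,{k:np.round(np.array(v),4).tolist() for k,v in m.items()})
E
```

```text
pics
{'t': 0.0, 'joints': array([ 1.16971063e+00,  3.79396725e-01,  1.73480248e+00, -9.80702546e-06,
        1.02851918e+00, -3.33112085e-02]), 'dq': array([ 0.00068027,  0.00037339, -0.00065782,  0.00051143, -0.00182061,
        0.00045897]), 'tau': array([ 9.40647406e-04, -7.63713169e+01, -4.34390008e+01,  6.51063211e-02,
        4.22266312e-02, -6.79908635e-05]), 'position': array([251.53498547, 652.81403197, 224.28578739]), 'tcp_rot': array([-5.74397774e-01, -3.08839699e+00,  1.72945572e-03]), 'wrist_force': array([ 1.01666078,  0.97355094, -0.85061066]), 'ft_torque': array([-0.04240078, -0.03847476, -0.02278249]), 'gripper_width': 1.0014771836804395}
side {'intrinsics': [[599.7977, 0.0, 311.944], [0.0, 599.7977, 237.2727], [0.0, 0.0, 1.0]], 'k1': -0.1246, 'origin': [-225.7392, -874.5201, 882.8034], 'rotation': [-2.0148, 0.7614, -0.4089]}
top {'intrinsics': [[460.903, 0.0, 316.2187], [0.0, 460.903, 243.1943], [0.0, 0.0, 1.0]], 'k1': -0.0772, 'origin': [354.3766, 52.36, 1296.7837], 'rotation': [-2.1612, 2.1022, -0.1817]}
wrist {'intrinsics': [[347.8351, 0.0, 316.0641], [0.0, 347.8351, 240.3252], [0.0, 0.0, 1.0]], 'k1': -0.007, 'tool_from_camera': [[-0.0003, -0.9691, -0.2468, 69.7043], [1.0, -0.0004, 0.0003, 0.2287], [-0.0004, -0.2468, 0.9691, -159.84], [0.0, 0.0, 0.0, 1.0]]}
```

View pics/top0.png

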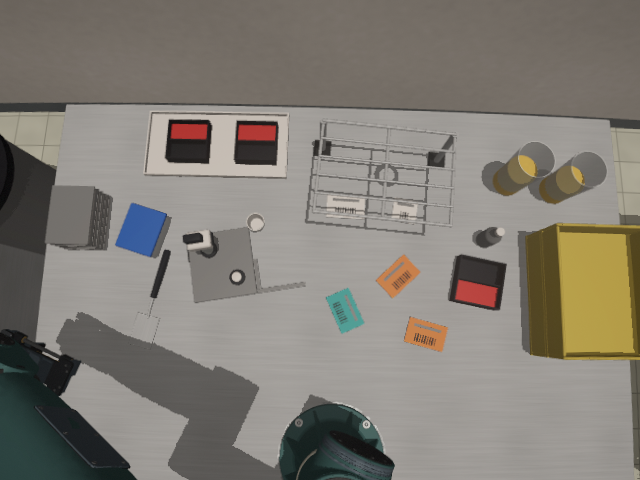

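View pics/side0.png

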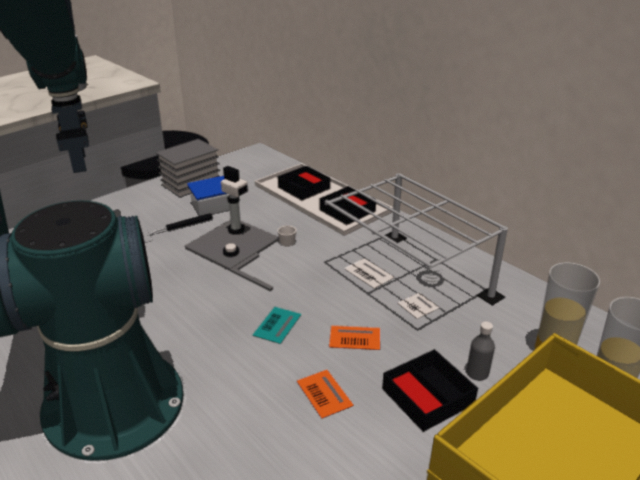

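View pics/wrist0.png

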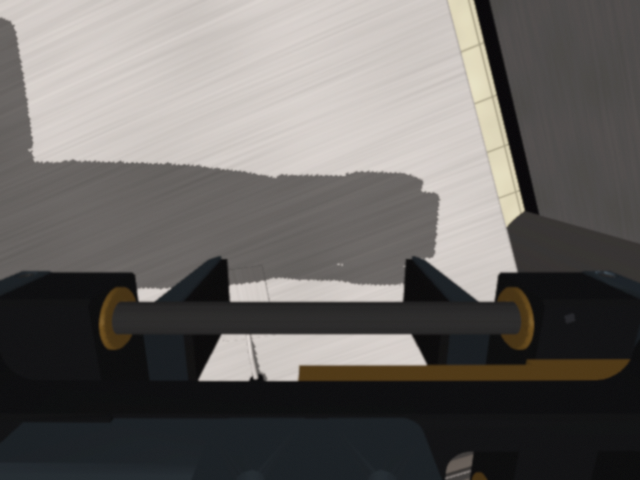

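The top view shows the rack at about (385,180), with white plates under it at (346,206) and (404,211). The reader is at about (225,265), its fence corner near (258,291). The orange and turquoise cards are look-alikes. I'll enlarge these areas next.

```bash
cat > h.py <<'E'
import numpy as np, cv2
from scipy.spatial.transform import Rotation as R
from station import bot, optics
def cam(n, s=None):
    m=optics.camera_model(n); K=np.array(m["intrinsics"],float); k=float(m["k1"])
    if n!="wrist":
        o=np.array(m["origin"],float); r=np.array(m["rotation"],float)
        Rm=r if r.shape==(3,3) else R.from_rotvec(r).as_matrix()
    else:
        T=np.array(m["tool_from_camera"]); Rt=R.from_rotvec(s["tcp_rot"]).as_matrix()
        o=np.array(s["position"])+Rt@T[:3,3]; Rm=Rt@T[:3,:3]
    return K,k,o,Rm
def ray(c,uv):
    K,k,o,Rm=c
    d=np.array([(uv[0]-K[0,2])/K[0,0],(uv[1]-K[1,2])/K[1,1]]); x=d.copy()
    for _ in range(20): x=d/(1+k*(x@x))
    v=Rm@np.array([x[0],x[1],1]); return o,v/np.linalg.norm(v)
def onz(c,uv,z):
    o,v=ray(c,uv); return o+v*(z-o[2])/v[2]
def tri(c1,p1,c2,p2):
    o1,v1=ray(c1,p1);o2,v2=ray(c2,p2)
    A=np.array([v1,-v2]).T; t=np.linalg.lstsq(A,o2-o1,rcond=None)[0]
    a=o1+v1*t[0];b=o2+v2*t[1]; return (a+b)/2,np.linalg.norm(a-b)
def proj(c,P):
    K,k,o,Rm=c; q=Rm.T@(np.array(P,float)-o); x=q[:2]/q[2]; x=x*(1+k*(x@x))
    return x*K[0,0]+K[:2,2]
def crop(im,u,v,w,h,f,name):
    c=im[v:v+h,u:u+w]; cv2.imwrite(name,cv2.resize(c,None,fx=f,fy=f,interpolation=cv2.INTER_CUBIC))
E
python3 - <<'E'
from h import *
t=cv2.imread("pics/top0.png"); s=cv2.imread("pics/side0.png")
crop(t,170,200,150,110,5,"pics/c_top_reader.png")
crop(t,295,110,170,130,4,"pics/c_top_rack.png")
crop(s,180,160,130,140,4,"pics/c_side_reader.png")
crop(s,315,170,200,160,4,"pics/c_side_rack.png")
E
```

```text
(no output)
```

View pics/c_top_reader.png

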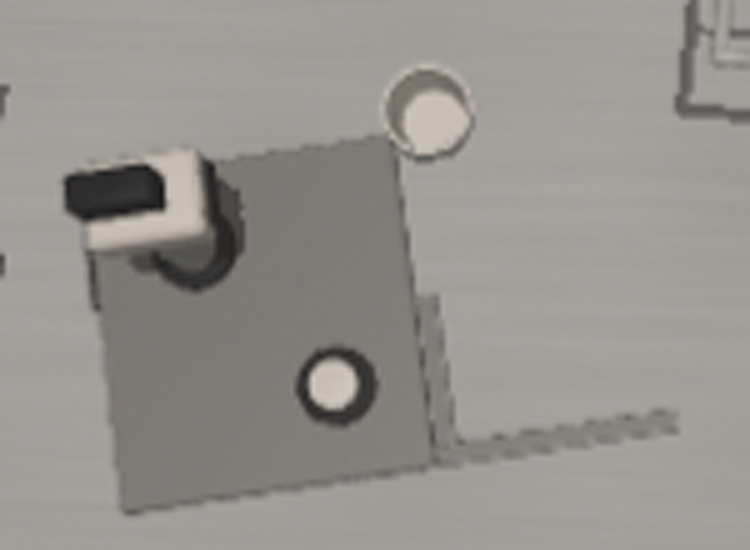

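View pics/c_top_rack.png

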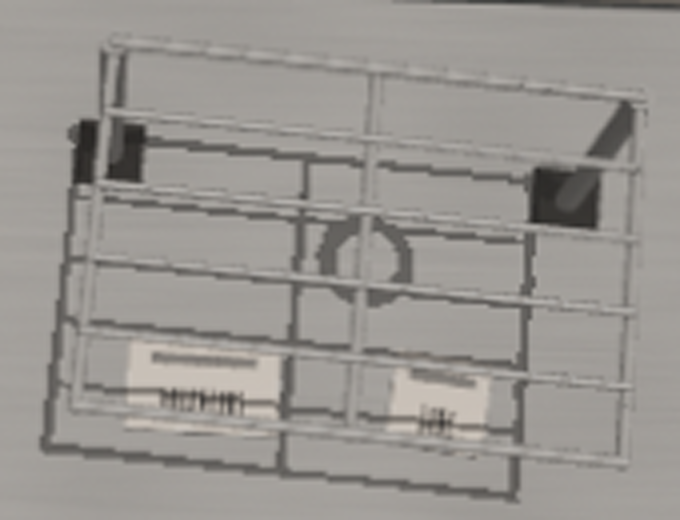

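View pics/c_side_reader.png

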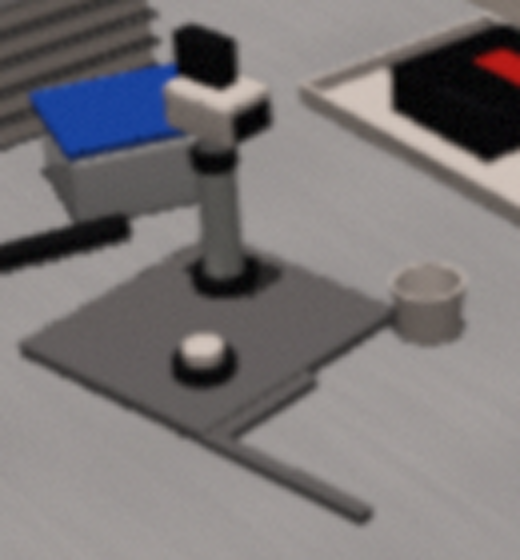

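View pics/c_side_rack.png

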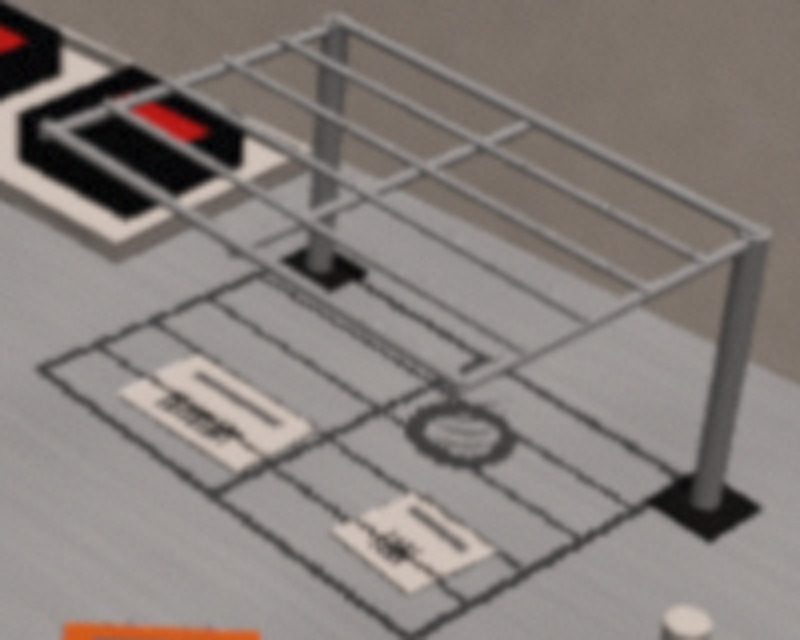

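The long plate is the left one, top (346,206), side (370,272): it is visibly longer across than the right one at top (404,211), side (419,304). I'll measure it now.

Run:
```python
from h import *
ct=cam("top");cs=cam("side")
T=lambda a,b:(170+a/5,200+b/5)
S=lambda a,b:(180+a/4,160+b/4)
np.set_printoptions(precision=1,suppress=True)
A=onz(ct,T(432,463),12);B=onz(ct,T(395,137),12);C=onz(ct,T(125,512),12)
print("foot top",A,B,C,np.linalg.norm(B-A),np.linalg.norm(C-A), np.degrees([np.arctan2(*(B-A)[1::-1]),np.arctan2(*(C-A)[1::-1])]))
A=onz(cs,S(205,437),12);B=onz(cs,S(393,317),12);C=onz(cs,S(22,350),12)
print("foot side",A,B,C,np.linalg.norm(B-A),np.linalg.norm(C-A), np.degrees([np.arctan2(*(B-A)[1::-1]),np.arctan2(*(C-A)[1::-1])]))
for p in [(455,443),(678,410),(437,295)]: print("bar top",onz(ct,T(*p),9))
print("bar end side", onz(cs,S(372,512),9))
print("button tri",tri(ct,T(332,383),cs,S(203,348)))
# grip top corners: top view, side view
print("grip",tri(ct,T(118,187),cs,S(207,40)))
def plate(im,c,roi,z,n):
    u,v,w,h=roi; sub=im[v:v+h,u:u+w].astype(int)
    print(n)
    m=((sub.min(2)>175)).astype(np.uint8)
    m=cv2.morphologyEx(m,cv2.MORPH_CLOSE,np.ones((9,9)))
    k,l,st,ce=cv2.connectedComponentsWithStats(m)
    for i in range(1,k):
        if st[i,4]<150: continue
        ys,xs=np.where(l==i)
        P=np.array([onz(c,(u+x,v+y),z)[:2] for x,y in zip(xs,ys)],np.float32)
        r=cv2.minAreaRect(P); print(st[i],r)
t=cv2.imread("pics/top0.png"); s=cv2.imread("pics/side0.png")
plate(t,ct,(318,185,110,40),4,"top"); plate(s,cs,(335,250,110,75),4,"side")
P=lambda a,b:(295+a/4,110+b/4)
print("top corners",[onz(ct,P(*p),4) for p in [(130,342),(280,355),(283,440),(125,428)]])
P2=lambda a,b:(315+a/4,170+b/4)
print("side corners",[onz(cs,P2(*p),4) for p in [(190,353),(315,425),(243,472),(120,392)]])
print("rack front wire ends", [onz(ct,P(*p),199) for p in [(75,405),(625,465)]],[onz(cs,P2(*p),199) for p in [(50,127),(460,380)]])
```

```text
foot top [431.8 218.9  12. ] [616.3 249.1  12. ] [399.3 389.1  12. ] 186.87488147327886 173.3151269822538 [  9.3 100.8]
foot side [434.4 211.5  12. ] [613.2 244.5  12. ] [400.  380.1  12. ] 181.82272189586996 171.98967074609612 [ 10.4 101.5]
bar top [443.5 207.    9. ]
bar top [465.5  83.    9. ]
bar top [526.6 221.    9. ]
bar end side [467.3  80.7   9. ]
button tri (array([474.5, 272.5,  32.8]), np.float64(3.9051114047070272))
grip (array([550. , 352.5, 203.9]), np.float64(2.7500748670888595))
top
[  9  11  38  23 519] ((684.9837646484375, -24.47937774658203), (107.83256530761719, 61.30763626098633), 85.74488067626953)
[ 74  18  25  17 252] ((680.0153198242188, -195.36996459960938), (68.41045379638672, 45.13918685913086), 85.85406494140625)
side
[ 11  10  45  26 575] ((693.8771362304688, -22.151046752929688), (106.78206634521484, 64.22589111328125), 88.51362609863281)
[ 64  44  38  23 387] ((684.1804809570312, -192.89463806152344), (68.5665054321289, 61.87514877319336), 80.47652435302734)
top corners [array([718.6,  27.5,   4. ]), array([712. , -81.4,   4. ]), array([648.9, -84.1,   4. ]), array([654.5,  29.7,   4. ])]
side corners [array([727. ,  32.1,   4. ]), array([727.7, -78.1,   4. ]), array([658.3, -82. ,   4. ]), array([661.8,  30.4,   4. ])]
rack front wire ends [array([622.8,  64. , 199. ]), array([ 595. , -273.8,  199. ])] [array([625.6,  58.2, 199. ]), array([ 599.3, -277.7,  199. ])]
```

```bash
cat >> h.py <<'E'
def plan(pos,xang,tilt=0,n=None,s=None):
    """tool-down pose with tool x at world heading xang (deg), then fingers swung away from tool x by tilt (deg, about tool y)"""
    s=s or bot.observe(); p=np.array(s["position"]); Rc=R.from_rotvec(s["tcp_rot"])
    a=np.radians(xang); x=np.array([np.cos(a),np.sin(a),0]); z=np.array([0,0,-1.]); 
    Rt=R.from_matrix(np.array([x,np.cross(z,x),z]).T)*R.from_rotvec([0,-np.radians(tilt),0])
    rv=(Rc.inv()*Rt).as_rotvec(); d=np.array(pos)-p
    n=n or int(max(np.ceil(np.linalg.norm(d)/50),np.ceil(np.degrees(np.linalg.norm(rv))/9),1))
    rows=[]
    for i in range(n):
        Ri=Rc*R.from_rotvec(rv*i/n)
        rows.append(np.round(np.r_[Ri.inv().apply(d/n)/200, np.degrees(rv)/n/30],3).tolist())
    print("dist",np.round(d,1),"rot deg",np.round(np.degrees(rv),1),n); print(rows)
E
python3 - <<'E'
from h import *
plan([550,354,300],100)
E
```

```text
dist [ 298.4 -298.9   75.6] rot deg [-0.   0.  58.9] 9
[[-0.214, -0.095, -0.042, -0.0, 0.0, 0.218], [-0.224, -0.07, -0.042, -0.0, 0.0, 0.218], [-0.23, -0.044, -0.042, -0.0, 0.0, 0.218], [-0.234, -0.018, -0.042, -0.0, 0.0, 0.218], [-0.234, 0.009, -0.042, -0.0, 0.0, 0.218], [-0.232, 0.036, -0.042, -0.0, 0.0, 0.218], [-0.226, 0.062, -0.042, -0.0, 0.0, 0.218], [-0.218, 0.087, -0.042, -0.0, 0.0, 0.218], [-0.206, 0.112, -0.042, -0.0, 0.0, 0.218]]
```

{"op": "carry_out", "data": {"motion": [[-0.21,-0.095,-0.07,0,0,0.22],[-0.22,-0.07,-0.07,0,0,0.22],[-0.23,-0.045,-0.06,0,0,0.22],[-0.23,-0.02,-0.04,0,0,0.22],[-0.23,0.01,-0.04,0,0,0.22],[-0.23,0.035,-0.04,0,0,0.22],[-0.22,0.06,-0.03,0,0,0.22],[-0.2,0.08,-0.03,0,0,0.22],[0,0,0,0,0,0]], "fingers": 100, "force": 40}}

```text
t: 1.27
position: [512.7, 380.1, 301.3]
tcp_rot: [1.924, 2.483, -0.005]
wrist_force: [-0.6, 0.3, -0.3]
gripper_width: 0.995
```

Run:
```python
from h import *
s=bot.observe(); print(s["t"],s["position"],s["tcp_rot"],s["wrist_force"])
cv2.imwrite("pics/w1.png",optics.get_image("wrist"))
plan([550,354,300],100,s=s)
```

```text
1.275 [512.71335907 380.10778504 301.25107704] [ 1.92379908  2.48258933 -0.00533734] [-0.64890378  0.29128749 -0.32659707]
dist [ 37.3 -26.1  -1.3] rot deg [-0.1  0.2  4.5] 1
[[-0.173, 0.148, 0.006, -0.004, 0.005, 0.148]]
```

View pics/w1.png

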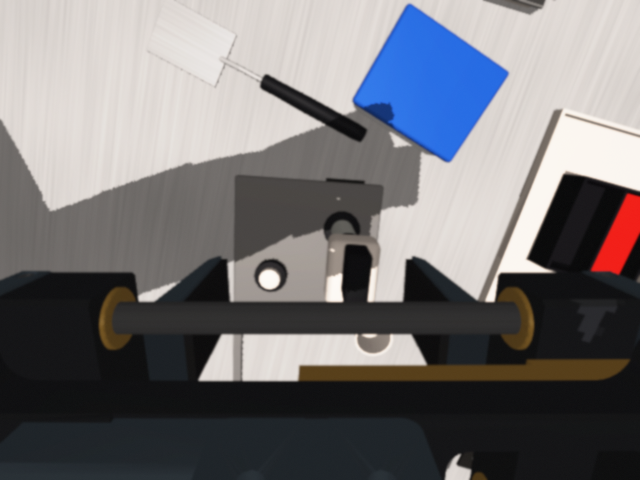

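Run:
```python
from h import *
im=cv2.imread("pics/w1.png"); crop(im,220,170,180,140,4,"pics/w1c.png")
```

```text
(no output)
```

View pics/w1c.png

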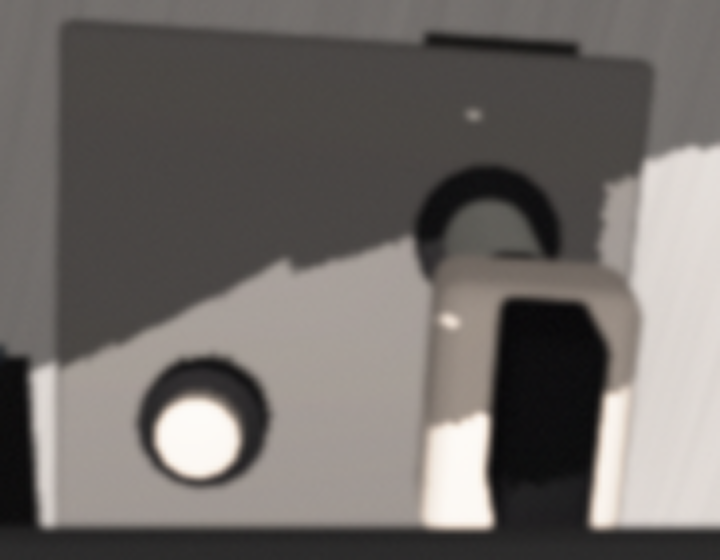

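Run:
```python
from h import *
np.set_printoptions(precision=1,suppress=True)
s=bot.observe(); c=cam("wrist",s); W=lambda a,b:(220+a/4,170+b/4)
for p in [(62,22),(650,62)]: print("foot",onz(c,W(*p),12))
for p in [(490,500),(592,500)]: print("grip@204",onz(c,W(*p),204))
for p in [(490,500),(592,500)]: print("grip@195",onz(c,W(*p),195))
print("button@33",onz(c,W(198,437),33))
ct=cam("top");cs=cam("side")
print(tri(ct,(170+332/5,200+383/5),c,W(198,437)))
O=np.array([445,206.5]);a=np.radians(10);M=np.array([[np.cos(a),-np.sin(a)],[np.sin(a),np.cos(a)]])
for q in [(-12,190),(180,190),(130,130),(40,60)]: print(q,O+M@np.array(q))
```

```text
foot [401.7 393.6  12. ]
foot [586.4 428.5  12. ]
grip@204 [541.8 346.8 204. ]
grip@204 [561.4 351.9 204. ]
grip@195 [543.5 343.2 195. ]
grip@195 [563.8 348.5 195. ]
button@33 [475.3 276.1  33. ]
(array([474.2, 274.2,  27.9]), np.float64(1.8176167217760633))
(-12, 190) [400.2 391.5]
(180, 190) [589.3 424.9]
(130, 130) [550.5 357.1]
(40, 60) [474.  272.5]
```

{"op": "carry_out", "data": {"motion": [[-0.165,0.15,0.05,0,0,0.15],[0,0,0.15,0,0,0],[0,0,0.1,0,0,0],[0,0,0,0,0,0]]}}

```text
t: 1.82
position: [547.5, 358.5, 238.6]
tcp_rot: [-2.012, -2.413, 0.007]
wrist_force: [-0.5, 0.5, -0.1]
gripper_width: 0.998
```

Run:
```python
from h import *
s=bot.observe(); print(s["t"],s["position"],s["tcp_rot"],s["wrist_force"])
a=optics.get_image("side");b=optics.get_image("wrist")
crop(a,180,120,130,120,5,"pics/s2.png");cv2.imwrite("pics/w2.png",b)
plan([550.5,355,187],100.3,s=s)
```

```text
1.825 [547.476437   358.48324822 238.5920162 ] [-2.01188788 -2.41256235  0.00694545] [-0.50201805  0.50871747 -0.09087122]
dist [  3.   -3.5 -51.6] rot deg [-0.2  0.2  0. ] 2
[[-0.01, 0.006, 0.129, -0.003, 0.003, 0.001], [-0.01, 0.006, 0.129, -0.003, 0.003, 0.001]]
```

View pics/s2.png

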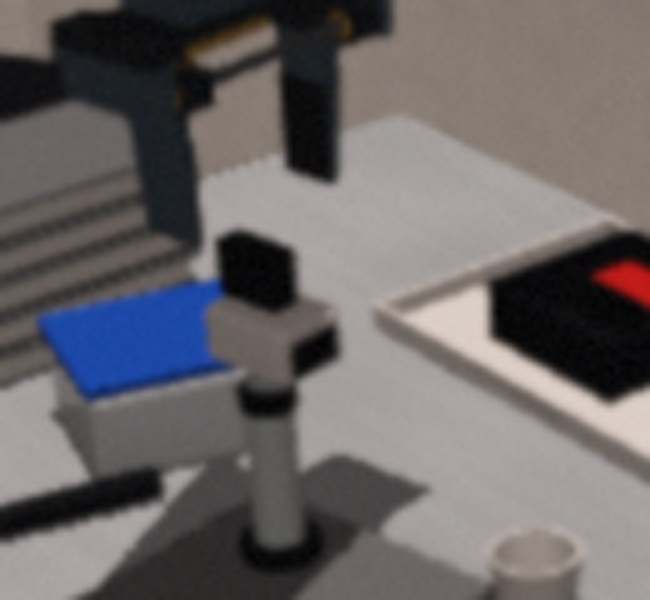

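View pics/w2.png

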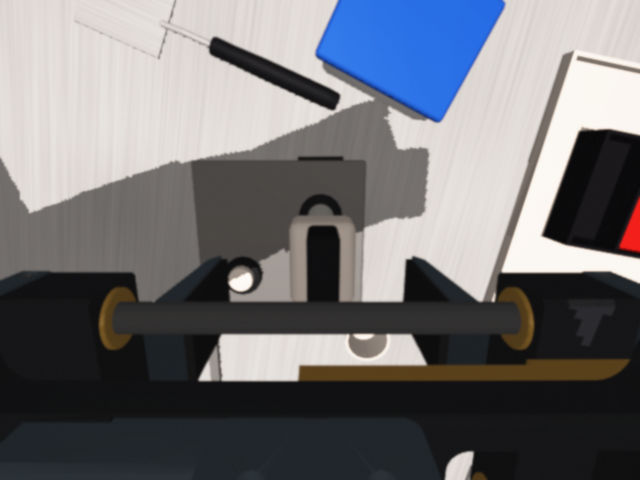

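The grip bar (323,262) lies between the open fingers (228 to 405). I'll go down and close.

{"op": "carry_out", "data": {"motion": [[-0.01,0.008,0.14,0,0,0],[-0.01,0.008,0.12,0,0,0],[0,0,0.01,0,0,0],[0,0,0,0,0,0]]}}

```text
t: 2.42
position: [553.8, 358.2, 191.1]
tcp_rot: [2.007, 2.413, 0.008]
wrist_force: [0.4, 0.0, -0.0]
gripper_width: 1.004
```

{"op": "carry_out", "data": {"motion": [[0,0,0,0,0,0],[0,0,0,0,0,0],[0,0,0,0,0,0],[0,0,0,0,0,0],[0,0,0,0,0,0],[0,0,0,0,0,0]], "fingers": 0, "force": 45}}

```text
t: 3.18
position: [554.6, 359.0, 194.0]
tcp_rot: [2.006, 2.412, 0.013]
wrist_force: [0.2, 0.1, -0.1]
gripper_width: 0.374
```

{"op": "carry_out", "data": {"motion": [[0,0,0,0,0,0],[0,0,0,0,0,0],[0,0,0,0,0,0]]}}

```text
t: 3.55
position: [551.7, 358.5, 192.8]
tcp_rot: [2.009, 2.415, 0.004]
wrist_force: [5.6, -1.2, 1.8]
gripper_width: 0.217
```

Run:
```python
from h import *
s=bot.observe(); print(s["t"],s["position"],s["tcp_rot"],s["wrist_force"],s["gripper_width"])
a=optics.get_image("side")
crop(a,180,120,130,120,5,"pics/s3.png")
```

```text
3.55 [551.72572086 358.46396479 192.75794631] [2.00908277 2.41479614 0.00389668] [ 5.57984284 -1.16888601  1.7744735 ] 0.21684554723712743
```

View pics/s3.png

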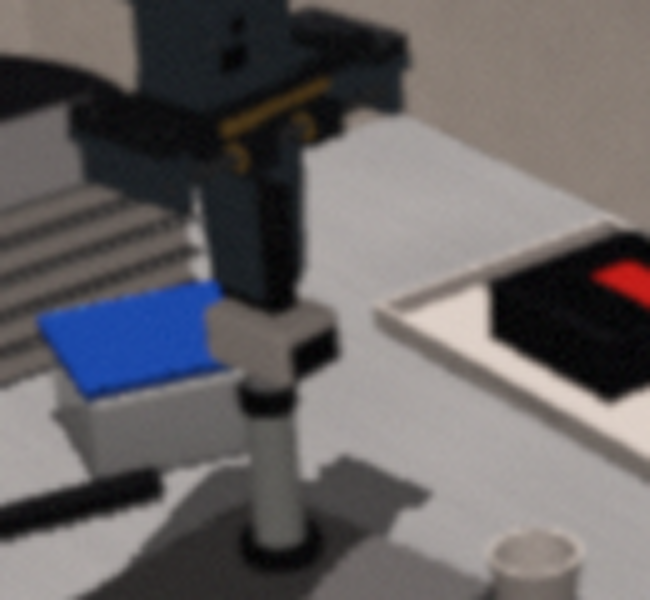

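{"op": "carry_out", "data": {"motion": [[0,0,-0.04,0,0,0],[0,0,-0.05,0,0,0],[0,0,-0.05,0,0,0],[0,0,-0.05,0,0,0]]}}

```text
t: 4.1
position: [551.8, 358.4, 228.1]
tcp_rot: [-2.01, -2.414, -0.004]
wrist_force: [3.8, 3.1, -10.2]
gripper_width: 0.213
```

{"op": "carry_out", "data": {"motion": [[0,0,-0.05,0,0,0],[0,0,-0.05,0,0,0],[0,0,-0.04,0,0,0]]}}

```text
t: 4.47
position: [551.7, 358.5, 254.6]
tcp_rot: [-2.01, -2.414, -0.004]
wrist_force: [4.9, 3.3, -9.7]
gripper_width: 0.219
```

Run:
```python
from h import *
s=bot.observe(); print(s["t"],s["position"],s["wrist_force"],s["gripper_width"])
a=optics.get_image("side")
crop(a,180,120,130,120,5,"pics/s4.png")
```

```text
4.475 [551.74163256 358.4588766  254.57895327] [ 4.94052202  3.27734483 -9.73457324] 0.21881367198029322
```

View pics/s4.png

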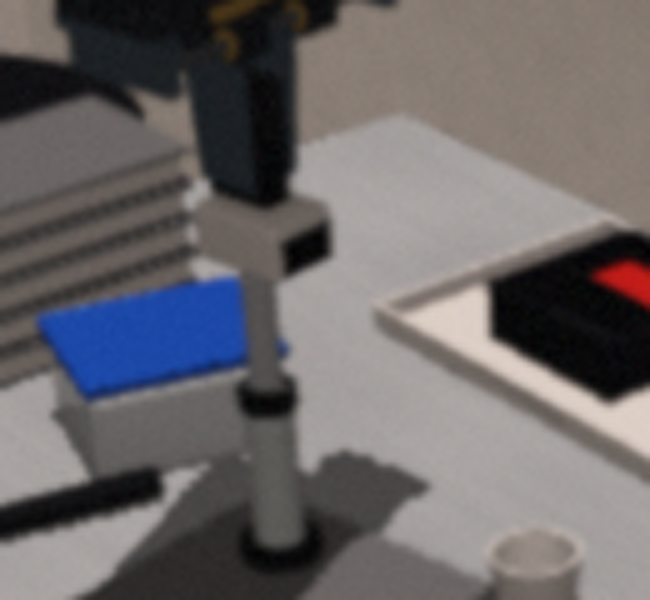

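{"op": "carry_out", "data": {"motion": [[0,0,-0.035,0,0,0],[0,0,-0.035,0,0,0]]}}

```text
t: 4.78
position: [551.7, 358.5, 268.6]
tcp_rot: [-2.01, -2.414, -0.004]
wrist_force: [4.2, 4.0, -8.3]
gripper_width: 0.216
```

{"op": "carry_out", "data": {"motion": [[0,0,-0.025,0,0,0]]}}

```text
t: 4.9
position: [551.8, 358.4, 273.6]
tcp_rot: [-2.01, -2.414, -0.004]
wrist_force: [3.8, 3.4, -8.4]
gripper_width: 0.216
```

{"op": "carry_out", "data": {"motion": [[0,0,-0.025,0,0,0]]}}

```text
t: 5.03
position: [551.6, 358.3, 276.2]
tcp_rot: [-2.01, -2.414, -0.004]
wrist_force: [27.8, 18.2, -67.7]
gripper_width: 0.216
```

Run:
```python
from h import *
s=bot.observe(); print(s["t"],s["position"],s["wrist_force"],s["gripper_width"])
a=optics.get_image("side")
crop(a,180,120,130,120,5,"pics/s5.png")
```

```text
5.025 [551.60695766 358.30456897 276.17895919] [ 27.79568644  18.24467211 -67.69115869] 0.21552305047829104
```

View pics/s5.png

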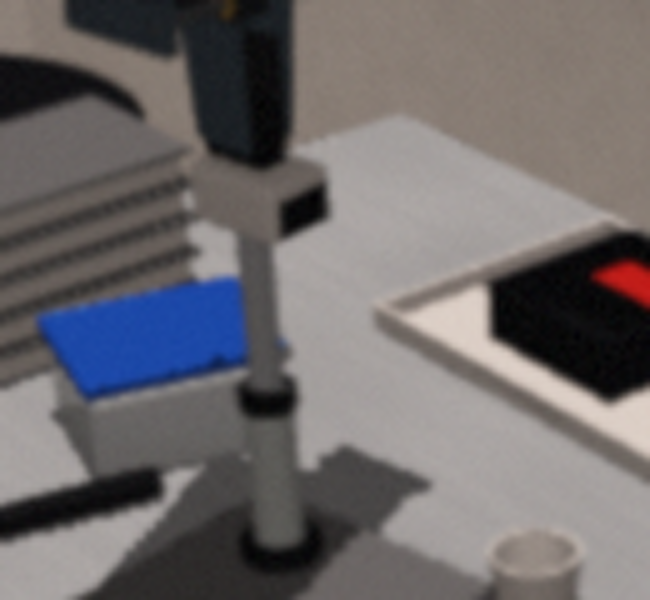

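{"op": "carry_out", "data": {"motion": [[0,0,0.01,0,0,0],[0,0,0.02,0,0,0]]}}

```text
t: 5.32
position: [551.8, 358.5, 270.8]
tcp_rot: [-2.01, -2.414, -0.004]
wrist_force: [-1.1, 0.1, 2.0]
gripper_width: 0.212
```

{"op": "carry_out", "data": {"motion": [[0,0,0.015,0,0,0]]}}

```text
t: 5.45
position: [551.8, 358.5, 268.2]
tcp_rot: [-2.01, -2.414, -0.004]
wrist_force: [-0.5, 0.6, 2.3]
gripper_width: 0.217
```

{"op": "carry_out", "data": {"motion": [[0,0,0.01,0,0,0]]}}

```text
t: 5.58
position: [551.8, 358.5, 267.2]
tcp_rot: [-2.01, -2.414, -0.004]
wrist_force: [-7.6, -3.7, 19.1]
gripper_width: 0.214
```

A 19 N upward reaction 9 mm below the end stop means the mast is resting on its lock button. I'll release now.

{"op": "carry_out", "data": {"motion": [[0,0,-0.005,0,0,0],[0,0,0,0,0,0],[0,0,0,0,0,0],[0,0,0,0,0,0],[0,0,0,0,0,0]], "fingers": 60}}

```text
t: 6.2
position: [552.0, 358.3, 268.4]
tcp_rot: [-2.01, -2.414, -0.005]
wrist_force: [-1.0, 0.5, -0.1]
gripper_width: 0.598
```

{"op": "carry_out", "data": {"motion": [[0,0,-0.2,0,0,0],[0,0,-0.2,0,0,0],[0,0,-0.05,0,0,0]]}}

```text
t: 6.58
position: [551.3, 357.7, 359.2]
tcp_rot: [-2.009, -2.414, -0.001]
wrist_force: [-0.1, 0.1, 0.3]
gripper_width: 0.601
```

Run:
```python
from h import *
s=bot.observe(); print(s["t"],s["joints"],s["position"],s["wrist_force"],s["gripper_width"])
a=optics.get_image("side");b=optics.get_image("top")
cv2.imwrite("pics/t6.png",b)
crop(a,180,120,130,120,5,"pics/s6.png")
```

```text
6.575 [5.39734447e-01 1.86353466e-01 1.72807166e+00 1.14343310e-03
 1.22696745e+00 3.57113013e-01] [551.27240966 357.73459454 359.16461982] [-0.11926039  0.13928853  0.26657593] 0.6011719690681209
```

View pics/s6.png

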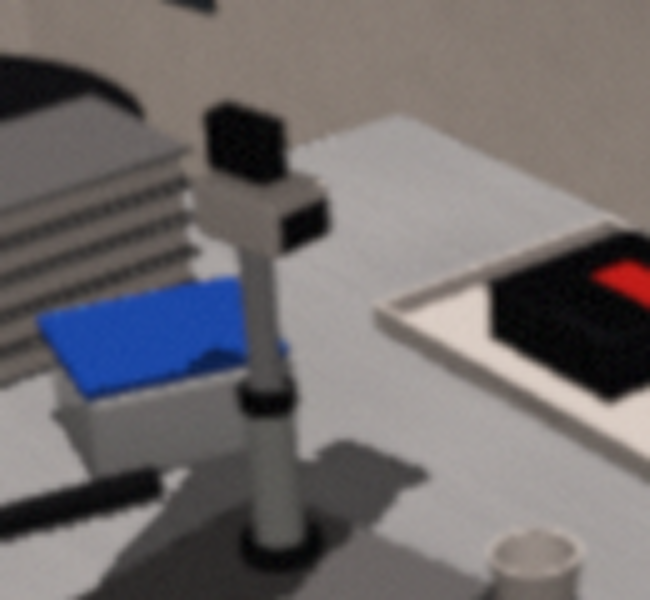

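View pics/t6.png

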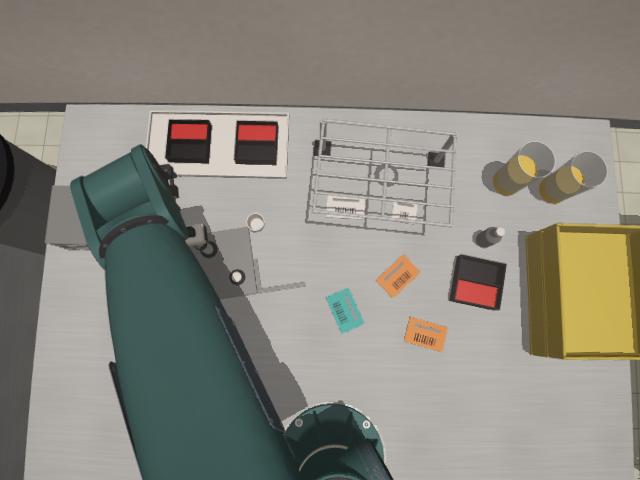

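Run:
```python
from h import *
plan([600,140,330],185)
```

```text
dist [  49.1 -217.5  -27.4] rot deg [ -0.1  -0.1 -84.6] 10
[[-0.111, 0.004, 0.014, -0.0, -0.0, -0.282], [-0.111, -0.012, 0.014, -0.0, -0.0, -0.282], [-0.108, -0.028, 0.014, -0.0, -0.0, -0.282], [-0.103, -0.044, 0.014, -0.0, -0.0, -0.282], [-0.095, -0.058, 0.014, -0.0, -0.0, -0.282], [-0.085, -0.072, 0.014, -0.0, -0.0, -0.282], [-0.074, -0.083, 0.014, -0.0, -0.0, -0.282], [-0.061, -0.093, 0.014, -0.0, -0.0, -0.282], [-0.046, -0.101, 0.014, -0.0, -0.0, -0.282], [-0.031, -0.107, 0.014, -0.0, -0.0, -0.282]]
```

{"op": "carry_out", "data": {"motion": [[-0.11,0,0,0,0,-0.28],[-0.11,-0.01,0,0,0,-0.28],[-0.11,-0.03,0,0,0,-0.28],[-0.1,-0.045,0,0,0,-0.28],[-0.095,-0.06,0,0,0,-0.28],[-0.085,-0.07,0.02,0,0,-0.28],[-0.075,-0.08,0.03,0,0,-0.28],[-0.06,-0.09,0.03,0,0,-0.28],[-0.045,-0.1,0.03,0,0,-0.28],[-0.03,-0.1,0.03,0,0,-0.28],[0,0,0,0,0,0]]}}

```text
t: 8.05
position: [596.3, 135.1, 307.7]
tcp_rot: [0.196, -3.11, 0.009]
wrist_force: [-0.0, 0.1, -0.5]
gripper_width: 0.599
```

Run:
```python
from h import *
s=bot.observe(); print(s["t"],s["joints"],s["position"],s["tcp_rot"])
cv2.imwrite("pics/w7.png",optics.get_image("wrist"))
```

```text
8.05 [ 0.18590977  0.16380967  1.84969208 -0.00314312  1.15421069 -1.50925056] [596.33947827 135.11516215 307.74254895] [ 0.19567098 -3.10986128  0.00944079]
```

View pics/w7.png

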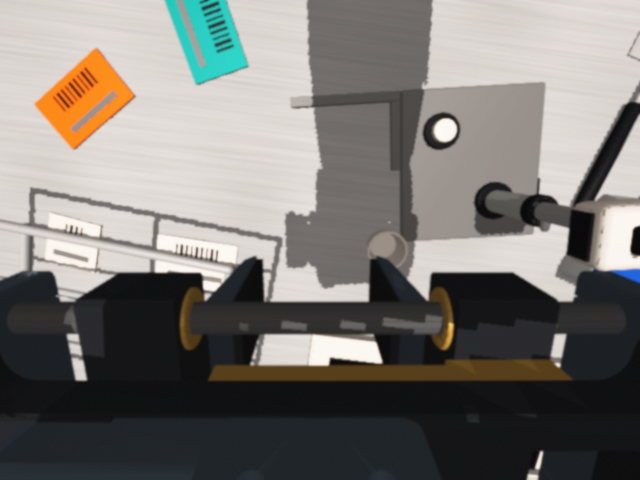

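Run:
```python
from h import *
im=cv2.imread("pics/w7.png"); crop(im,280,75,150,110,5,"pics/w7a.png"); crop(im,20,180,240,90,3.3,"pics/w7b.png")
```

```text
(no output)
```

View pics/w7a.png

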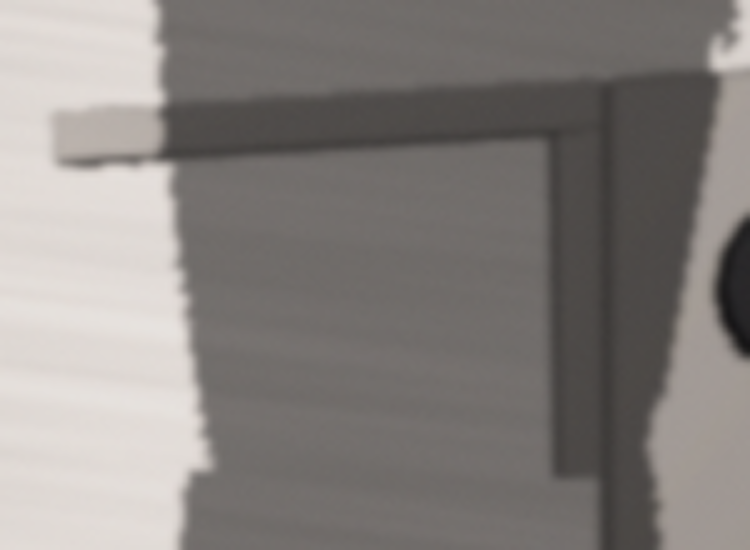

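View pics/w7b.png

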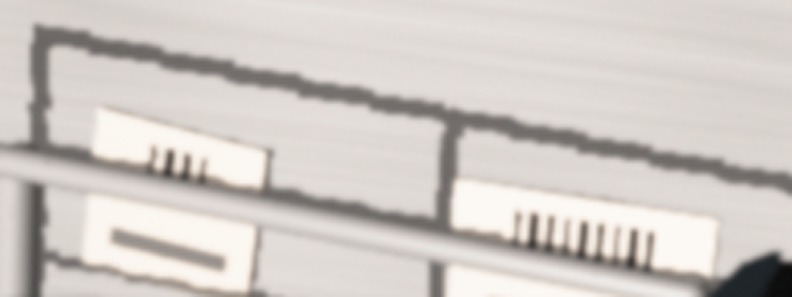

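Run:
```python
from h import *
np.set_printoptions(precision=1,suppress=True)
s=bot.observe(); c=cam("wrist",s); W=lambda a,b:(280+a/5,75+b/5)
for z in (0,9):
  C,E,F=[onz(c,W(*p),z)[:2] for p in [(551,135),(57,161),(556,473)]]
  print(z,C,E,F,np.linalg.norm(E-C),np.linalg.norm(F-C),np.degrees(np.arctan2((E-C)[0],-(E-C)[1])),np.degrees(np.arctan2((F-C)[1],(F-C)[0])))
V=lambda a,b:(20+a/3.3,180+b/3.3)
A,B=[onz(c,V(*p),4)[:2] for p in [(453,180),(718,218)]]
print(A,B,np.linalg.norm(A-B),np.degrees(np.arctan2((B-A)[0],-(B-A)[1]))+0)
d=(B-A)/np.linalg.norm(B-A); n=np.array([d[1],-d[0]]); print("centre",(A+B)/2+n*35, "yaw",np.degrees(np.arctan2(n[1],n[0])))
A,B=[onz(c,V(*p),4)[:2] for p in [(97,107),(270,150)]]; print("short",A,B)
K=onz(c,(443,130),28); print("button",K)
print("cup",onz(c,(387,249),40))
print("rack wire z193",onz(c,(0,224),193),onz(c,V(660,265),193))
```

```text
0 [447.1 211.2] [468.7  87.3] [530.  226.8] 125.7802020691884 84.40127737855754 9.914389964597518 10.636737419904762
9 [448.7 209.6] [469.9  88.1] [530.  224.9] 123.36965687088019 82.78374862149565 9.914389964597513 10.636737419904778
[655.7 -77.4] [658.2  33.4] 110.81739054261632 178.70773622162187
centre [692.  -22.8] yaw -1.2922637783781252
short [ 643.2 -224.4] [ 652.4 -153.3]
button [475.7 275.3  28. ]
cup [628.6 230.   40. ]
rack wire z193 [ 612.4 -121.9  193. ] [620.6  58.6 193. ]
```

Run:
```python
from h import *
s=bot.observe()
S=[(.379397,1.734802,np.hypot(251.5,652.8),224.3),(.186353,1.728072,np.hypot(551.27,357.73),359.16),(*s["joints"][1:3],np.hypot(*s["position"][:2]),s["position"][2])]
A=[];b=[]
for a,e,r,z in S:
    A+= [[np.sin(a),np.sin(a+e),1,0],[np.cos(a),np.cos(a+e),0,1]]; b+=[r,z]
x,res,rk,sv=np.linalg.lstsq(np.array(A),np.array(b),rcond=None); print(x,np.array(A)@x-b,sv)
```

```text
[538.9835987  601.49017483 -14.59175357  33.47789777] [ 0.30316641 -1.16803852 -5.57249926  1.32423729  5.26933285 -0.15619877] [2.56561989 2.32243184 0.11864107 0.09914258]
```

{"op": "carry_out", "data": {"motion": [[0.1,-0.2,0.02,0,0,0],[0.1,-0.25,0.03,0,0,0],[0.1,-0.25,0.05,0,0,0],[0.05,-0.1,0.05,0,0,0],[0,0,0,-0.3,0,0],[0,0,0,-0.3,0,0],[0,0,0,-0.3,0,0],[0,0,0,0,0,0]]}}

```text
t: 9.1
position: [542.8, -30.1, 277.5]
tcp_rot: [0.146, -2.995, -0.733]
wrist_force: [-0.6, 0.2, -0.4]
gripper_width: 0.599
```

Run:
```python
from h import *
s=bot.observe(); print(s["t"],s["joints"],s["position"],s["tcp_rot"]); print(R.from_rotvec(s["tcp_rot"]).as_matrix())
```

```text
9.1 [-0.29756293  0.16592765  1.96411513  0.44980139  1.27091876 -2.15727165] [542.82430845 -30.10419164 277.46696215] [ 0.14589281 -2.99543402 -0.73250727]
[[-0.99405485 -0.07872814 -0.07521196]
 [-0.10455272  0.88301985  0.457542  ]
 [ 0.03039222  0.46268545 -0.8860014 ]]
```

```bash
cat > kin.py <<'E'
from h import *
from scipy.optimize import least_squares
D_=[([1.16971063,.379396725,1.73480248,-1e-5,1.02851918,-.0333112],[251.53,652.81,224.29],[-.574398,-3.088397,.001729]),
([.539734,.186353,1.728072,.0011434,1.226967,.357113],[551.27,357.73,359.16],[-2.009,-2.414,-.001]),
([.18590977,.16380967,1.84969208,-.00314312,1.15421069,-1.50925056],[596.34,135.12,307.74],[.195671,-3.109861,.009441]),
([-.29756293,.16592765,1.96411513,.44980139,1.27091876,-2.15727165],[542.82,-30.10,277.47],[.14589281,-2.99543402,-.73250727])]
ry=lambda a:R.from_euler('y',a); rz=lambda a:R.from_euler('z',a)
def fk(q,p):
    L1,L2,c,d,h0,D,e=p
    a=q[1]+q[2]
    w=np.array([c+L1*np.sin(q[1])+L2*np.sin(a)+e*np.cos(a),d,h0+L1*np.cos(q[1])+L2*np.cos(a)-e*np.sin(a)])
    Rw=rz(q[0])*ry(a)*rz(q[3])*ry(q[4])
    Rt=Rw*rz(q[5]+SG)
    return rz(q[0]).apply(w)+D*Rw.apply([0,0,1]),Rt
SG=0
SG=(fk(D_[0][0],[0]*7)[1].inv()*R.from_rotvec(D_[0][1+1])).as_rotvec()[2]
def f(p): return np.r_[np.concatenate([fk(q,p)[0]-np.array(x) for q,x,_ in D_]),(p[2])*.03,(p[6])*.03,(p[5]-256)*.01]
sol=least_squares(f,[540,600,0,23,300,256,0]); P=sol.x
LO=np.array([-2.77,-.74,0,-1.06,.31,-3.08]);HI=np.array([2.77,2.19,2.66,4.2,2.87,3.08])
def tgt(xang,tilt):
    a=np.radians(xang); x=np.array([np.cos(a),np.sin(a),0]); z=np.array([0,0,-1.])
    return R.from_matrix(np.array([x,np.cross(z,x),z]).T)*R.from_rotvec([0,-np.radians(tilt),0])
def ik(pos,Rt,q0):
    g=lambda q:np.r_[(fk(q,P)[0]-pos)/100,(fk(q,P)[1].inv()*Rt).as_rotvec()]
    r=least_squares(g,np.clip(q0,LO+1e-3,HI-1e-3),bounds=(LO,HI)); return r.x,np.abs(r.fun).max()
E
python3 - <<'E'
from kin import *
np.set_printoptions(precision=3,suppress=True)
print(P,sol.fun)
for q,x,r in D_: print((fk(q,P)[1].inv()*R.from_rotvec(r)).as_rotvec())
for xa in (180,195,210,225):
  for t in (40,45,50):
    for q0 in ([0,.5,2.2,2.6,.7,0],[-.3,.5,2.2,1.5,.7,-2],[0,.5,2.2,3,.7,1.5]):
      q,e=ik(np.array([686,-23,25.]),tgt(xa,t),q0)
      if e<.01: print(xa,t,q,round(e,4)); break
    else: print(xa,t,"none")
E
```

```text
[550.014 603.81   -0.487  23.274 317.607 258.029  39.739] [ 0.03  -0.003 -0.025 -0.12  -0.098  0.068  0.012 -0.029  0.008  0.157
  0.038 -0.051 -0.015  1.192  0.02 ]
[-0.  0.  0.]
[-0.  0. -0.]
[ 0.  0. -0.]
[ 0. -0. -0.]
180 40 none
180 45 [-0.092  0.58   2.154  2.967  0.382  1.668] 0.0
180 50 [-0.095  0.605  2.176  2.994  0.515  1.639] 0.0
195 40 [-0.169  0.569  2.111  2.166  0.33   2.182] 0.0
195 45 [-0.182  0.588  2.134  2.343  0.438  1.996] 0.0
195 50 [-0.195  0.613  2.154  2.446  0.555  1.882] 0.0
210 40 [-0.235  0.589  2.066  1.693  0.462  2.377] 0.0
210 45 [-0.256  0.609  2.085  1.858  0.545  2.199] 0.0
210 50 [-0.276  0.634  2.099  1.974  0.64   2.068] 0.0
225 40 [-0.282  0.618  2.001  1.372  0.612  2.436] 0.0
225 45 [-0.307  0.64   2.012  1.499  0.681  2.297] 0.0
225 50 [-0.33   0.665  2.02   1.598  0.759  2.184] 0.0
```

```bash
cat > jp.py <<'E'
from kin import *
np.set_printoptions(precision=3,suppress=True)
def rows(q0,q1,N):
    out=[];pp=[]
    for i in range(N):
        a=fk(q0+(q1-q0)*i/N,P);b=fk(q0+(q1-q0)*(i+1)/N,P)
        out.append(np.round(np.r_[a[1].inv().apply(b[0]-a[0])/200,np.degrees((a[1].inv()*b[1]).as_rotvec())/30],2).tolist()); pp.append(b[0].round(0).tolist())
    return out,pp
E
python3 - <<'E'
from jp import *
s=bot.observe(); q0=np.array(s["joints"])
for z in (180,100,45):
  q,e=ik(np.array([560,-23,float(z)]),tgt(200,48),[-.2,.6,2.1,2.2,.5,2.0]); print(z,q,e)
q,e=ik(np.array([530,-23,170.]),tgt(200,48),[-.2,.6,2.1,2.2,.5,2.0]); print(q,e)
q,e=ik(np.array([686,-23,25.]),tgt(200,48),[-.2,.6,2.1,2.2,.5,2.0]); print(q,e)
q,e=ik(np.array([540,-23,170.]),tgt(215,48),[-.2,.6,2.1,2.2,.5,2.0]); print(q,e)
o,pp=rows(q0,q,28); print(o); print(pp)
E
```

```text
180 [-0.289  0.12   2.391  1.766  0.468  2.463] 2.2737367544323206e-15
100 [-0.289  0.326  2.389  2.113  0.543  2.069] 2.2737367544323206e-15
45 [-0.289  0.475  2.37   2.275  0.619  1.875] 1.5347723092418165e-14
[-0.313  0.1    2.446  1.808  0.489  2.394] 2.3021584638627248e-14
[-0.219  0.608  2.132  2.239  0.534  1.996] 1.308009700551338e-11
[-0.392  0.167  2.364  1.481  0.68   2.448] 1.8367252163642434e-13
[[-0.01, 0.01, 0.03, -0.05, -0.05, 0.35], [-0.01, 0.01, 0.03, -0.05, -0.04, 0.36], [-0.0, 0.01, 0.03, -0.06, -0.03, 0.36], [-0.0, 0.01, 0.03, -0.06, -0.02, 0.36], [-0.0, 0.01, 0.03, -0.06, -0.01, 0.36], [0.0, 0.01, 0.02, -0.06, -0.0, 0.36], [0.0, 0.01, 0.02, -0.06, 0.01, 0.36], [0.0, 0.0, 0.02, -0.06, 0.02, 0.37], [-0.0, 0.0, 0.02, -0.06, 0.02, 0.37], [-0.0, 0.0, 0.02, -0.05, 0.03, 0.37], [-0.0, 0.0, 0.02, -0.05, 0.04, 0.37], [-0.01, 0.0, 0.02, -0.04, 0.04, 0.37], [-0.01, 0.0, 0.02, -0.03, 0.05, 0.37], [-0.01, 0.01, 0.01, -0.03, 0.05, 0.38], [-0.01, 0.01, 0.01, -0.02, 0.05, 0.38], [-0.01, 0.01, 0.01, -0.01, 0.05, 0.38], [-0.01, 0.01, 0.01, -0.0, 0.05, 0.38], [-0.0, 0.02, 0.01, 0.
[... 304 characters left out ...]
02, 0.39], [0.03, 0.01, -0.0, 0.05, 0.02, 0.39], [0.04, 0.0, -0.0, 0.05, 0.01, 0.39]]
[[544.0, -25.0, 273.0], [545.0, -19.0, 269.0], [547.0, -15.0, 265.0], [548.0, -10.0, 261.0], [549.0, -6.0, 258.0], [550.0, -3.0, 254.0], [552.0, 0.0, 251.0], [553.0, 3.0, 247.0], [554.0, 5.0, 244.0], [555.0, 7.0, 241.0], [556.0, 9.0, 237.0], [557.0, 10.0, 234.0], [558.0, 11.0, 231.0], [559.0, 11.0, 228.0], [559.0, 11.0, 224.0], [560.0, 10.0, 221.0], [560.0, 9.0, 217.0], [560.0, 8.0, 214.0], [559.0, 6.0, 210.0], [558.0, 4.0, 206.0], [557.0, 1.0, 202.0], [556.0, -1.0, 198.0], [554.0, -4.0, 194.0], [552.0, -8.0, 189.0], [550.0, -11.0, 185.0], [547.0, -15.0, 180.0], [544.0, -19.0, 175.0], [540.0, -23.0, 170.0]]
```

{"op": "carry_out", "data": {"motion": [[0.2,0,0,0,0,0],[-0.01,0.01,0.03,-0.05,-0.05,0.35],[-0.01,0.01,0.03,-0.05,-0.04,0.35],[0,0.01,0.03,-0.06,-0.03,0.35],[0,0.01,0.03,-0.06,-0.02,0.35],[0,0.01,0.03,-0.06,-0.01,0.35],[0,0.01,0.02,-0.06,0,0.35],[0,0.01,0.02,-0.06,0.01,0.35],[0,0,0.02,-0.06,0.02,0.35],[0,0,0.02,-0.06,0.02,0.35],[0,0,0.02,-0.05,0.03,0.35],[0,0,0.02,-0.05,0.04,0.35],[-0.01,0,0.02,-0.04,0.04,0.35],[-0.01,0,0.02,-0.03,0.05,0.35],[-0.01,0.01,0.01,-0.03,0.05,0.35]]}}

```text
t: 10.98
position: [512.0, 19.1, 224.2]
tcp_rot: [-2.442, -0.667, -0.628]
wrist_force: [-0.2, -0.3, 0.6]
gripper_width: 0.596
```

Run:
```python
from jp import *
s=bot.observe(); q0=np.array(s["joints"]); print(s["t"],q0,s["position"],fk(q0,P)[0])
q,e=ik(np.array([540,-23,170.]),tgt(215,48),[-.2,.6,2.1,2.2,.5,2.0]); print(q,e)
N=int(np.ceil(abs(q-q0)[5]/.19))
o,pp=rows(q0,q,N); print(o); print(pp)
```

```text
10.975 [-0.347  0.091  2.246  0.925  0.96   0.076] [511.999  19.115 224.228] [512.564  19.069 224.012]
[-0.392  0.167  2.364  1.481  0.68   2.448] 1.8367252163642434e-13
[[0.01, 0.02, 0.02, -0.02, 0.06, 0.42], [0.01, 0.02, 0.02, -0.01, 0.06, 0.42], [0.01, 0.02, 0.01, -0.0, 0.06, 0.42], [0.01, 0.02, 0.01, 0.01, 0.06, 0.42], [0.02, 0.02, 0.01, 0.02, 0.06, 0.43], [0.02, 0.02, 0.01, 0.02, 0.05, 0.43], [0.02, 0.02, 0.01, 0.03, 0.05, 0.43], [0.03, 0.01, 0.01, 0.04, 0.04, 0.43], [0.03, 0.01, 0.01, 0.04, 0.03, 0.43], [0.03, 0.0, 0.01, 0.05, 0.03, 0.43], [0.03, -0.0, 0.01, 0.05, 0.02, 0.43], [0.04, -0.01, 0.01, 0.05, 0.01, 0.43], [0.04, -0.01, 0.0, 0.05, 0.01, 0.43]]
[[517.0, 19.0, 221.0], [520.0, 18.0, 217.0], [524.0, 16.0, 214.0], [527.0, 14.0, 210.0], [530.0, 12.0, 207.0], [533.0, 9.0, 203.0], [535.0, 5.0, 199.0], [537.0, 1.0, 194.0], [539.0, -3.0, 190.0], [540.0, -7.0, 185.0], [540.0, -12.0, 180.0], [540.0, -18.0, 175.0], [540.0, -23.0, 170.0]]
```

{"op": "carry_out", "data": {"motion": [[0.01,0.02,0.015,-0.02,0.05,0.35],[0.01,0.02,0.015,-0.01,0.05,0.35],[0.01,0.015,0.01,0,0.05,0.35],[0.01,0.015,0.01,0,0.05,0.35],[0.01,0.015,0.01,0.01,0.05,0.35],[0.015,0.015,0.01,0.015,0.045,0.35],[0.015,0.015,0.01,0.02,0.04,0.35],[0.02,0.01,0.01,0.025,0.04,0.35],[0.02,0.01,0.01,0.03,0.035,0.35],[0.025,0,0.01,0.035,0.03,0.35],[0.025,0,0.01,0.04,0.025,0.35],[0.03,0,0.01,0.04,0.02,0.35],[0.03,-0.01,0.01,0.04,0.01,0.35],[0,0,0,0,0,0]]}}

```text
t: 12.72
position: [544.4, 3.1, 180.1]
tcp_rot: [-1.258, 1.964, 0.138]
wrist_force: [0.2, 0.9, 0.3]
gripper_width: 0.6
```

Run:
```python
from jp import *
s=bot.observe(); q0=np.array(s["joints"]); print(s["t"],q0,s["position"])
q,e=ik(np.array([550,-23,100.]),tgt(203,48),[-.2,.6,2.1,2.2,.5,2.0]); print(q,e)
N=int(np.ceil(np.degrees((fk(q0,P)[1].inv()*fk(q,P)[1]).magnitude())/8))
o,pp=rows(q0,q,max(N,4)); print(o); print(pp)
```

```text
12.725 [-0.342  0.155  2.335  1.368  0.699  2.096] [544.389   3.146 180.058]
[-0.317  0.322  2.396  2.019  0.573  2.093] 1.1368683772161603e-15
[[0.04, -0.01, 0.06, 0.09, -0.02, 0.24], [0.06, -0.01, 0.05, 0.09, -0.0, 0.24], [0.07, -0.01, 0.04, 0.09, 0.01, 0.24], [0.09, -0.01, 0.04, 0.09, 0.02, 0.24], [0.1, -0.02, 0.03, 0.09, 0.03, 0.24]]
[[551.0, 2.0, 167.0], [554.0, -2.0, 152.0], [556.0, -8.0, 136.0], [554.0, -15.0, 119.0], [550.0, -23.0, 100.0]]
```

{"op": "carry_out", "data": {"motion": [[0.05,-0.01,0.06,0.09,-0.02,0.25],[0.06,-0.01,0.05,0.09,0,0.25],[0.07,-0.01,0.04,0.09,0.01,0.25],[0.09,-0.01,0.04,0.09,0.02,0.25],[0.1,-0.02,0.03,0.09,0.03,0.25],[0,0,0,0,0,0]]}}

```text
t: 13.48
position: [548.8, -20.9, 99.1]
tcp_rot: [-0.454, 2.269, 0.213]
wrist_force: [0.6, -0.6, 0.5]
gripper_width: 0.595
```

```bash
cat > go.py <<'E'
import sys
from jp import *
s=bot.observe(); q0=np.array(s["joints"]); print(s["t"],q0,s["position"],s["wrist_force"])
Rm=R.from_rotvec(s["tcp_rot"]).as_matrix()
print("tilt",np.degrees(np.arccos(-Rm[2,2])),"z az",np.degrees(np.arctan2(Rm[1,2],Rm[0,2])),"y roll z",Rm[2,1])
c=Rm@np.array([16,0,11])+s["position"]; print("contact",c)
def go(pos,xa,ti,n=None):
    p=np.array(pos,float); Rt=tgt(xa,ti); q,e=ik(p,Rt,q0); print("ik",q,round(e,4))
    Rc=R.from_rotvec(s["tcp_rot"]); rv=(Rc.inv()*Rt).as_rotvec(); d=p-s["position"]
    n=n or int(max(np.ceil(np.linalg.norm(d)/45),np.ceil(np.degrees(np.linalg.norm(rv))/9),1))
    print(n,[np.round(np.r_[(Rc*R.from_rotvec(rv*i/n)).inv().apply(d/n)/200,np.degrees(rv)/n/30],3).tolist() for i in range(n)])
if len(sys.argv)>5: go([float(a) for a in sys.argv[1:4]],float(sys.argv[4]),float(sys.argv[5]),int(sys.argv[6]) if len(sys.argv)>6 else None)
E
python3 go.py 550 -23 45 200 48
python3 - <<'E'
from h import *
cv2.imwrite("pics/s8.png",optics.get_image("side"));cv2.imwrite("pics/w8.png",optics.get_image("wrist"))
E
```

```text
13.475 [-0.314  0.325  2.396  2.021  0.575  2.099] [548.791 -20.927  99.1  ] [ 0.61  -0.557  0.524]
tilt 47.956154794630855 z az 23.256623627108134 y roll z 0.008461288557150226
contact [546.381 -21.765  79.852]
ik [-0.296  0.469  2.388  2.277  0.628  1.863] 0.0
2 [[0.1, -0.007, 0.091, 0.04, -0.001, 0.025], [0.1, -0.006, 0.091, 0.04, -0.001, 0.025]]
```

View pics/s8.png

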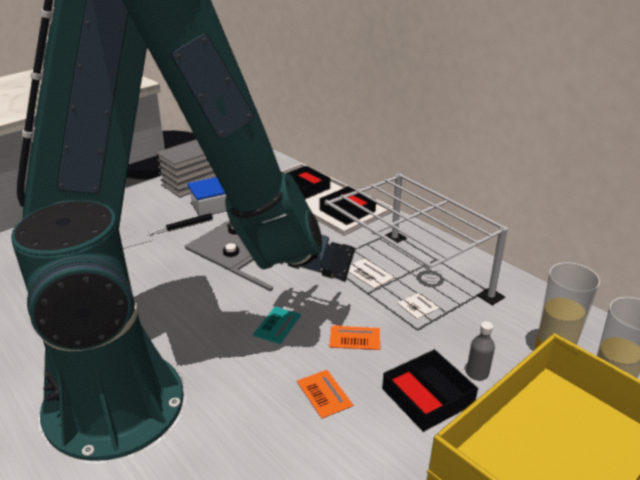

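View pics/w8.png

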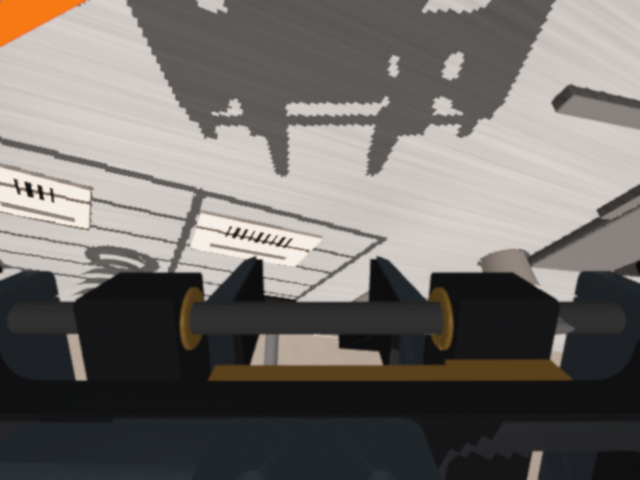

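Run:
```python
from h import *
im=cv2.imread("pics/w8.png"); crop(im,170,190,180,90,4,"pics/w8c.png")
s=bot.observe(); c=cam("wrist",s)
sub=im[195:275,175:335].astype(int); m=(sub.min(2)>228).astype(np.uint8)
m=cv2.morphologyEx(m,cv2.MORPH_CLOSE,np.ones((7,7)))
k,l,st,_=cv2.connectedComponentsWithStats(m)
for i in range(1,k):
    if st[i,4]>300:
        ys,xs=np.where(l==i); Q=np.array([onz(c,(175+x,195+y),4)[:2] for x,y in zip(xs,ys)],np.float32); print(st[i],cv2.minAreaRect(Q))
```

```text
[  17   20  127   50 2481] ((693.2745361328125, -24.623031616210938), (106.85421752929688, 65.77332305908203), 87.86689758300781)
```

View pics/w8c.png

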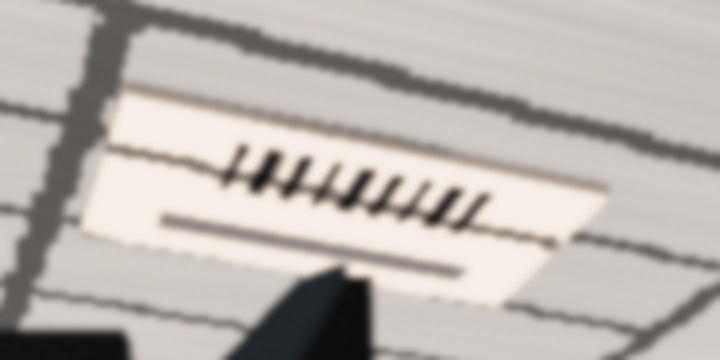

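The plate crop shows the whole long plate clearly, bars and all; its centre is about (693,-24.5) with yaw -2°, which agrees with the earlier fixes. I'll go in low under the rack.

{"op": "carry_out", "data": {"motion": [[0.1,-0.01,0.095,0.04,0,0.025],[0.1,-0.01,0.095,0.04,0,0.025],[0,0,0,0,0,0]]}}

```text
t: 13.95
position: [556.5, -23.8, 48.2]
tcp_rot: [-0.419, 2.263, 0.173]
wrist_force: [0.0, -0.5, 0.3]
gripper_width: 0.604
```

```bash
python3 go.py 687 -24 38 200 48 4
```

```text
13.95 [-0.296  0.47   2.377  2.271  0.631  1.856] [556.496 -23.791  48.249] [ 0.047 -0.48   0.309]
tilt 48.4810346088826 z az 20.082581068724135 y roll z -0.011490569028232145
contact [554.356 -24.835  28.979]
ik [-0.22   0.581  2.136  2.205  0.52   2.034] 0.0
4 [[-0.091, -0.058, 0.123, 0.0, 0.004, 0.008], [-0.092, -0.057, 0.123, 0.0, 0.004, 0.008], [-0.092, -0.057, 0.123, 0.0, 0.004, 0.008], [-0.093, -0.056, 0.123, 0.0, 0.004, 0.008]]
```

{"op": "carry_out", "data": {"motion": [[-0.09,-0.057,0.122,0,0.004,0.008],[-0.09,-0.057,0.122,0,0.004,0.008],[-0.09,-0.057,0.122,0,0.004,0.008],[-0.085,-0.054,0.115,0,0.004,0.008],[0,0,0,0,0,0]]}}

```text
t: 14.58
position: [691.5, -23.3, 47.7]
tcp_rot: [-0.419, 2.264, 0.178]
wrist_force: [0.1, 0.7, -0.1]
gripper_width: 0.601
```

```bash
python3 go.py 687 -24 25 200 48 2
python3 - <<'E'
from h import *
im=optics.get_image("side"); crop(im,250,160,200,150,4,"pics/s9.png");cv2.imwrite("pics/w9.png",optics.get_image("wrist"))
E
```

```text
14.575 [-0.22   0.569  2.13   2.179  0.52   2.049] [691.535 -23.252  47.66 ] [ 0.142  0.701 -0.104]
tilt 48.46975149063671 z az 20.37397983587035 y roll z -0.007709390390345294
contact [689.368 -24.233  28.39 ]
ik [-0.22   0.609  2.13   2.235  0.534  1.999] 0.0
2 [[0.05, 0.003, 0.029, 0.005, 0.008, 0.014], [0.05, 0.002, 0.029, 0.005, 0.008, 0.014]]
```

View pics/s9.png

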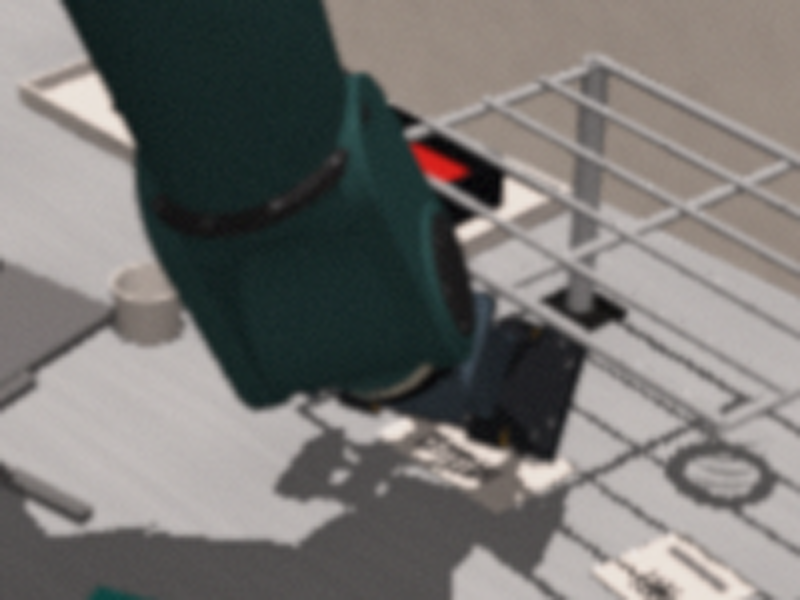

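View pics/w9.png

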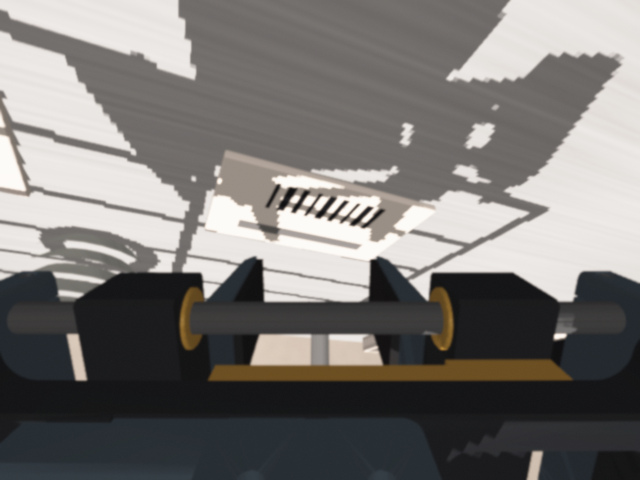

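{"op": "carry_out", "data": {"motion": [[0.042,0.002,0.03,0.005,0.008,0.014],[0.042,0.002,0.026,0.005,0.008,0.014],[0,0,0,0,0,0]]}}

```text
t: 15.05
position: [683.9, -23.6, 25.6]
tcp_rot: [-0.399, 2.28, 0.179]
wrist_force: [0.1, 1.1, 0.0]
gripper_width: 0.599
```

```bash
python3 go.py 687 -24 24 200 48 1
```

```text
15.05 [-0.22   0.606  2.134  2.234  0.53   2.002] [683.862 -23.553  25.572] [0.1   1.131 0.005]
tilt 47.76709985439435 z az 19.991821201967454 y roll z 0.0017286807318093456
contact [681.397 -24.41    6.331]
ik [-0.22   0.611  2.13   2.237  0.535  1.996] 0.0
1 [[-0.004, -0.007, 0.016, -0.0, -0.008, -0.005]]
```

{"op": "carry_out", "data": {"motion": [[0.007,0,0.007,0,0,0],[0.004,0,0.004,0,0,0]]}}

```text
t: 15.3
position: [684.7, -23.4, 23.2]
tcp_rot: [-0.399, 2.277, 0.18]
wrist_force: [-4.0, -0.6, 14.6]
gripper_width: 0.599
```

{"op": "carry_out", "data": {"motion": [[0.003,0,0.003,0,0,0]]}}

```text
t: 15.42
position: [685.5, -23.4, 23.3]
tcp_rot: [-0.399, 2.275, 0.18]
wrist_force: [-3.6, -0.7, 10.2]
gripper_width: 0.605
```

```bash
cat > sl.py <<'E'
import sys
from jp import *
# slide: dx dy mm world, yaw deg, n rows, dd mm down bias
dx,dy,yaw,n,dd=[float(a) for a in sys.argv[1:6]]; n=int(n)
s=bot.observe(); q=np.array(s["joints"]); Rc=R.from_rotvec(s["tcp_rot"])
out=[]
for i in range(n):
    Ri=R.from_euler('z',yaw*i/n,degrees=True)*Rc
    v=Ri.inv().apply([dx/n,dy/n,-dd])/200; w=Ri.inv().apply([0,0,yaw/n/30])
    out.append(np.round(np.r_[v,w],4).tolist())
print(s["position"],s["wrist_force"]); print(out)
qq,e=ik(s["position"]+[dx,dy,0],R.from_euler('z',yaw,degrees=True)*Rc,q); print("end ik",qq,round(e,4))
E
python3 sl.py -60 0 0 6 0.6
python3 - <<'E'
from kin import *
np.set_printoptions(precision=3,suppress=True)
for t in (48,35,25):
  for h in (200,212,225): print(t,h,ik(np.array([488,160,23.]),tgt(h,t),[.2,.4,2.5,2.2,.6,2]))
E
```

```text
[685.451 -23.371  23.328] [-3.612 -0.699 10.201]
[[0.0337, 0.017, -0.0329, 0.0, 0.0, 0.0], [0.0337, 0.017, -0.0329, 0.0, 0.0, 0.0], [0.0337, 0.017, -0.0329, 0.0, 0.0, 0.0], [0.0337, 0.017, -0.0329, 0.0, 0.0, 0.0], [0.0337, 0.017, -0.0329, 0.0, 0.0, 0.0], [0.0337, 0.017, -0.0329, 0.0, 0.0, 0.0]]
end ik [-0.249  0.571  2.243  2.291  0.591  1.904] 0.0
48 200 (array([0.225, 0.507, 2.479, 2.996, 0.683, 1.601]), np.float64(1.4871773146296618e-10))
48 212 (array([0.107, 0.51 , 2.464, 2.607, 0.69 , 1.686]), np.float64(4.547473508864641e-15))
48 225 (array([0.003, 0.518, 2.424, 2.204, 0.707, 1.787]), np.float64(8.326672684688674e-15))
35 200 (array([0.24 , 0.412, 2.423, 2.933, 0.31 , 1.68 ]), np.float64(0.0025537774115980167))
35 212 (array([0.159, 0.416, 2.411, 2.41 , 0.341, 1.94 ]), np.float64(1.316613484902973e-12))
35 225 (array([0.083, 0.427, 2.382, 1.949, 0.41 , 2.127]), np.float64(5.60191892873263e-13))
25 200 (array([0.216, 0.417, 2.419, 2.779, 0.31 , 1.81 ]), np.float64(0.16773997537568866))
25 212 (array([0.116, 0.405, 2.356, 1.687, 0.31 , 2.619]), np.float64(0.1088396075281768))
25 225 (array([0.121, 0.401, 2.325, 1.334, 0.31 , 2.769]), np.float64(0.03678824985851287))
```

{"op": "carry_out", "data": {"motion": [[0.034,0.017,-0.033,0,0,0],[0.034,0.017,-0.033,0,0,0]]}}

```text
t: 15.68
position: [667.1, -23.6, 23.8]
tcp_rot: [-0.399, 2.27, 0.18]
wrist_force: [2.0, -0.0, 4.8]
gripper_width: 0.601
```

```bash
python3 sl.py -60 0 0 6 0.6
python3 - <<'E'
from h import *
cv2.imwrite("pics/w10.png",optics.get_image("wrist"))
E
```

```text
[667.083 -23.579  23.799] [ 2.045 -0.049  4.779]
[[0.0335, 0.0171, -0.0331, 0.0, 0.0, 0.0], [0.0335, 0.0171, -0.0331, 0.0, 0.0, 0.0], [0.0335, 0.0171, -0.0331, 0.0, 0.0, 0.0], [0.0335, 0.0171, -0.0331, 0.0, 0.0, 0.0], [0.0335, 0.0171, -0.0331, 0.0, 0.0, 0.0], [0.0335, 0.0171, -0.0331, 0.0, 0.0, 0.0]]
end ik [-0.26   0.561  2.277  2.306  0.614  1.873] 0.0
```

View pics/w10.png

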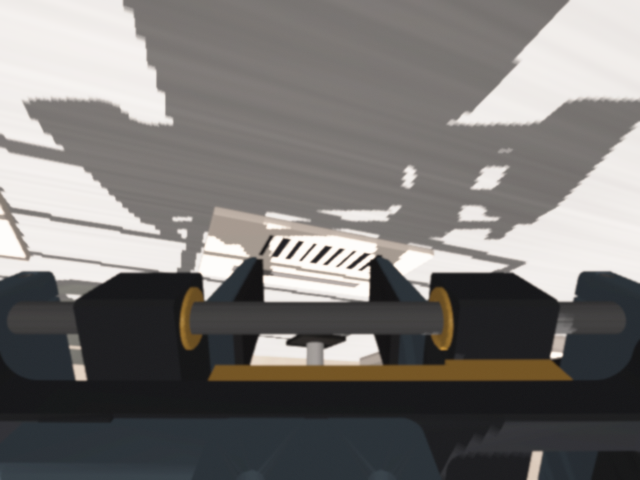

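{"op": "carry_out", "data": {"motion": [[0.035,0.017,-0.0315,0,0,0],[0.035,0.017,-0.0315,0,0,0],[0.035,0.017,-0.0315,0,0,0]]}}

```text
t: 16.1
position: [638.4, -23.8, 23.5]
tcp_rot: [-0.399, 2.261, 0.179]
wrist_force: [2.0, 0.4, 8.4]
gripper_width: 0.597
```

```bash
cat > pl.py <<'E'
import sys
from h import *
np.set_printoptions(precision=1,suppress=True)
s=bot.observe(); c=cam("wrist",s); im=optics.get_image("wrist"); cv2.imwrite(sys.argv[1],im)
print(s["t"],s["position"],s["wrist_force"])
E
python3 pl.py pics/w11.png; python3 sl.py -60 0 0 6 1
```

```text
16.1 [638.4 -23.8  23.5] [2.  0.4 8.4]
[637.321 -23.581  23.296] [-0.244  0.071 11.363]
[[0.0347, 0.0171, -0.0321, 0.0, 0.0, 0.0], [0.0347, 0.0171, -0.0321, 0.0, 0.0, 0.0], [0.0347, 0.0171, -0.0321, 0.0, 0.0, 0.0], [0.0347, 0.0171, -0.0321, 0.0, 0.0, 0.0], [0.0347, 0.0171, -0.0321, 0.0, 0.0, 0.0], [0.0347, 0.0171, -0.0321, 0.0, 0.0, 0.0]]
end ik [-0.281  0.549  2.331  2.327  0.654  1.822] 0.0
```

View pics/w11.png

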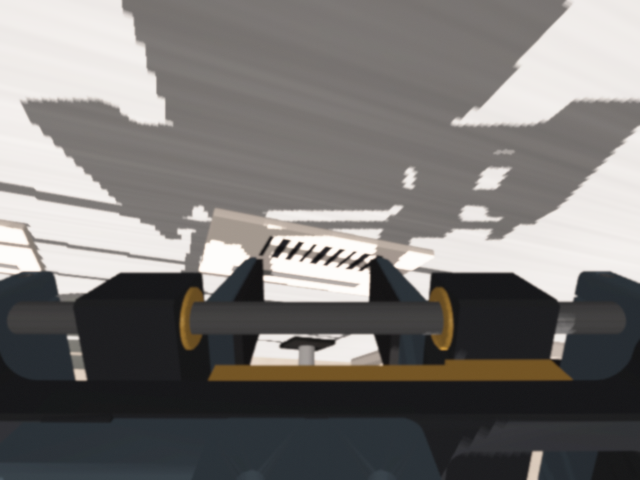

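```bash
python3 sl.py -137 174 12.2 16 0.9
```

```text
[637.321 -23.581  23.296] [-0.244  0.071 11.363]
[[0.0176, 0.0657, -0.0134, -0.0191, -0.0, -0.0167], [0.017, 0.066, -0.0127, -0.0191, -0.0, -0.0167], [0.0165, 0.0663, -0.0121, -0.0191, -0.0, -0.0167], [0.0159, 0.0665, -0.0114, -0.0191, -0.0, -0.0167], [0.0153, 0.0668, -0.0107, -0.0191, -0.0, -0.0167], [0.0147, 0.067, -0.0101, -0.0191, -0.0, -0.0167], [0.0141, 0.0672, -0.0094, -0.0191, -0.0, -0.0167], [0.0135, 0.0675, -0.0087, -0.0191, -0.0, -0.0167], [0.0129, 0.0677, -0.008, -0.0191, -0.0, -0.0167], [0.0124, 0.0678, -0.0074, -0.0191, -0.0, -0.0167], [0.0118, 0.068, -0.0067, -0.0191, -0.0, -0.0167], [0.0112, 0.0682, -0.006, -0.0191, -0.0, -0.0167], [0.0106, 0.0683, -0.0053, -0.0191, -0.0, -0.0167], [0.01, 0.0685, -0.0046, -0.0191, -0.0, -0.0167], [0.0094, 0.0686, -0.0039, -0.0191, -0.0, -0.0167], [0.0088, 0.0687, -0.0032, -0.0191, -0.0, -0.0167]]
end ik [0.071 0.52  2.447 2.561 0.702 1.696] 0.0
```

{"op": "carry_out", "data": {"motion": [[0.018,0.066,-0.013,-0.019,0.002,-0.017],[0.017,0.066,-0.013,-0.019,0.002,-0.017],[0.0165,0.066,-0.012,-0.019,0.002,-0.017],[0.016,0.0665,-0.0115,-0.019,0.002,-0.017]]}}

```text
t: 16.65
position: [606.2, 19.3, 23.5]
tcp_rot: [-0.458, 2.245, 0.204]
wrist_force: [1.2, -1.4, 9.2]
gripper_width: 0.602
```

```bash
python3 go.py; python3 sl.py -106 132 9.5 12 1
```

```text
16.65 [-0.185  0.568  2.284  2.36   0.631  1.835] [606.157  19.349  23.524] [ 1.237 -1.434  9.231]
tilt 49.1854611831087 z az 22.72401600404512 y roll z -0.004123733248450029
contact [604.224  18.445   4.225]
[606.157  19.349  23.524] [ 1.237 -1.434  9.231]
[[0.0162, 0.0679, -0.0115, -0.02, -0.0001, -0.0172], [0.0155, 0.0681, -0.0108, -0.02, -0.0001, -0.0172], [0.0149, 0.0684, -0.0101, -0.02, -0.0001, -0.0172], [0.0143, 0.0686, -0.0093, -0.02, -0.0001, -0.0172], [0.0137, 0.0688, -0.0086, -0.02, -0.0001, -0.0172], [0.0131, 0.069, -0.0079, -0.02, -0.0001, -0.0172], [0.0124, 0.0692, -0.0072, -0.02, -0.0001, -0.0172], [0.0118, 0.0694, -0.0065, -0.02, -0.0001, -0.0172], [0.0112, 0.0696, -0.0057, -0.02, -0.0001, -0.0172], [0.0106, 0.0697, -0.005, -0.02, -0.0001, -0.0172], [0.0099, 0.0699, -0.0043, -0.02, -0.0001, -0.0172], [0.0093, 0.07, -0.0035, -0.02, -0.0001, -0.0172]]
end ik [0.071 0.523 2.448 2.563 0.712 1.688] 0.0
```

{"op": "carry_out", "data": {"motion": [[0.016,0.068,-0.0115,-0.019,0.006,-0.017],[0.0155,0.068,-0.011,-0.019,0.006,-0.017],[0.015,0.068,-0.01,-0.019,0.006,-0.017],[0.0145,0.0685,-0.0095,-0.019,0.006,-0.017],[0.0137,0.069,-0.0086,-0.019,0.006,-0.017],[0.013,0.069,-0.008,-0.019,0.006,-0.017]]}}

```text
t: 17.4
position: [558.0, 86.2, 23.5]
tcp_rot: [-0.549, 2.23, 0.238]
wrist_force: [2.0, -2.6, 10.9]
gripper_width: 0.601
```

```bash
python3 go.py; python3 pl.py pics/w12.png
python3 - <<'E'
from h import *
im=optics.get_image("top"); cv2.imwrite("pics/t12.png",im)
E
```

```text
17.4 [-0.066  0.544  2.366  2.465  0.665  1.75 ] [558.041  86.187  23.488] [ 1.979 -2.589 10.928]
tilt 49.09565683557593 z az 26.964362960315448 y roll z -0.009325847587574626
contact [556.203  85.03    4.193]
17.4 [558.   86.2  23.5] [ 2.  -2.6 10.9]
```

View pics/w12.png

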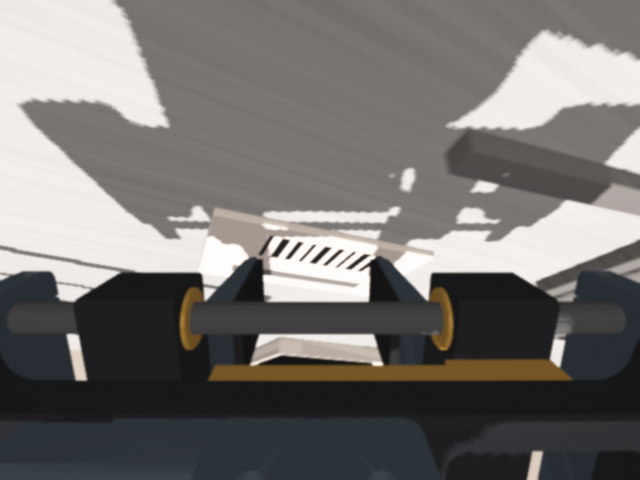

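View pics/t12.png

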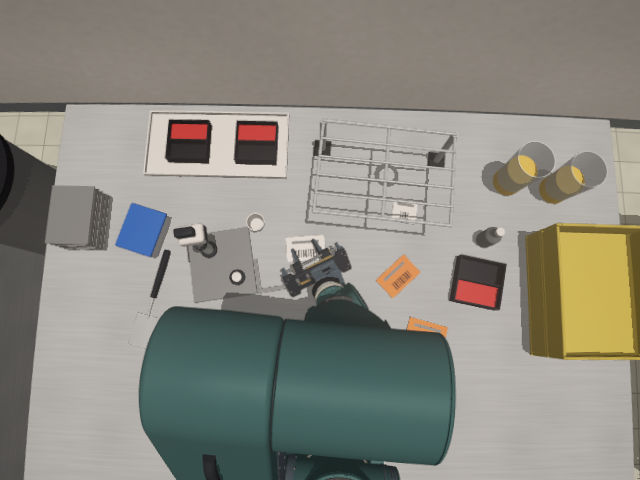

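Run:
```python
from h import *
np.set_printoptions(precision=1,suppress=True)
im=cv2.imread("pics/w12.png"); crop(im,190,120,260,160,3,"pics/w12c.png")
s=bot.observe(); c=cam("wrist",s)
A,B=onz(c,(216,209),4)[:2],onz(c,(433,249),4)[:2]
d=(B-A)/np.linalg.norm(B-A); n=np.array([d[1],-d[0]]); print(A,B,np.linalg.norm(B-A),"centre",(A+B)/2+35*n,"yaw",np.degrees(np.arctan2(n[1],n[0])), "rel", (A+B)/2+35*n-s["position"][:2])
print("bar end",onz(c,(449,160),9))
t=cv2.imread("pics/t12.png"); crop(t,230,200,150,110,5,"pics/t12c.png")
```

```text
[531.4  29.4] [518.3 130.6] 101.99239497176326 centre [559.5  84.5] yaw 7.371151072537142 rel [ 2.2 -2.4]
bar end [463.   82.1   9. ]
```

View pics/w12c.png

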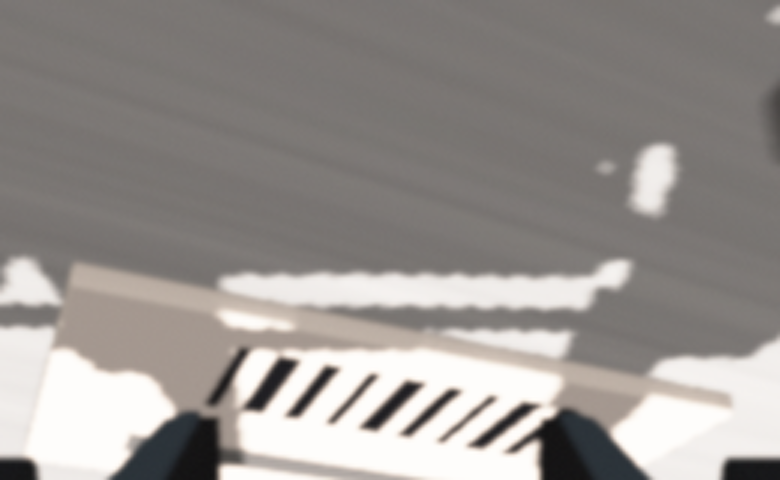

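View pics/t12c.png

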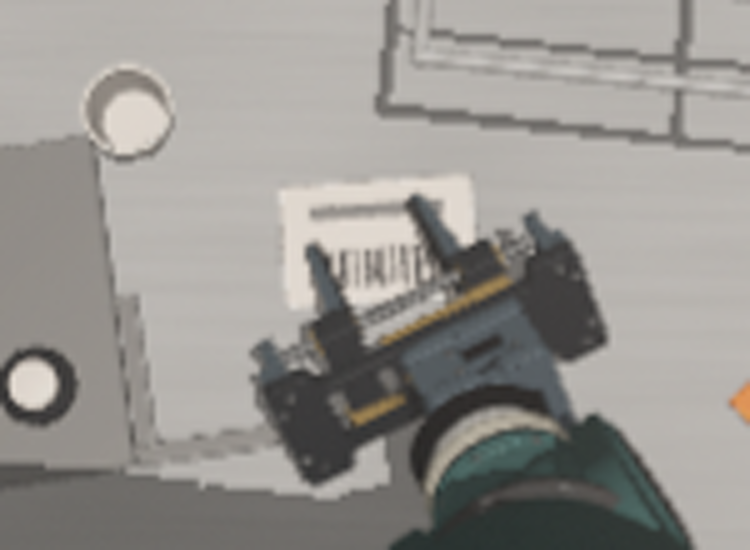

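Run:
```python
from h import *
np.set_printoptions(precision=1,suppress=True)
s=bot.observe(); c=cam("wrist",s); ct=cam("top")
def rep(A,B):
    d=(B-A)/np.linalg.norm(B-A); n=np.array([d[1],-d[0]]); print(A,B,np.linalg.norm(B-A),"yaw",np.degrees(np.arctan2(n[1],n[0])),n)
    return (A+B)/2,n
for z,p in [(4,((215,214),(431.5,254))),(0,((216,208),(433.5,251)))]:
  m,n=rep(onz(c,p[0],z)[:2],onz(c,p[1],z)[:2]); print("centre",m+35*n)
T=lambda a,b:(230+a/5,200+b/5)
m,n=rep(onz(ct,T(474,175),4)[:2],onz(ct,T(278,191),4)[:2]); print("top centre",m-35*n)
m,n=rep(onz(ct,T(290,309),4)[:2],onz(ct,T(278,191),4)[:2]);print(m)
print(s["position"])
O=onz(ct,T(152,440),9);print("fence corner top view now",O)
```

```text
[535.4  30. ] [523.  134.1] 104.92761377565884 yaw 6.8019368885388065 [1.  0.1]
centre [564.   86.2]
[537.4  30.3] [526.  139.2] 109.52342240504137 yaw 5.945907446236513 [1.  0.1]
centre [566.5  88.3]
[601.7  32.5] [589.3 144.1] 112.22407431389907 yaw 6.341478471115104 [1.  0.1]
top centre [560.7  84.4]
[521.7 134.7] [589.3 144.1] 68.25620792140556 yaw -82.07452831446238 [ 0.1 -1. ]
[555.5 139.4]
[557.3  86.8  23.4]
fence corner top view now [445.2 208.7   9. ]
```

```bash
python3 sl.py -55 63 4 6 1
```

```text
[557.325  86.833  23.37 ] [-1.917  2.022 11.865]
[[0.0141, 0.0678, -0.0095, -0.0168, -0.0002, -0.0146], [0.0136, 0.068, -0.0089, -0.0168, -0.0002, -0.0146], [0.013, 0.0681, -0.0083, -0.0168, -0.0002, -0.0146], [0.0125, 0.0683, -0.0077, -0.0168, -0.0002, -0.0146], [0.012, 0.0685, -0.0071, -0.0168, -0.0002, -0.0146], [0.0115, 0.0686, -0.0065, -0.0168, -0.0002, -0.0146]]
end ik [0.077 0.523 2.447 2.592 0.706 1.677] 0.0
```

{"op": "carry_out", "data": {"motion": [[0.014,0.068,-0.0095,-0.013,0.006,-0.0146],[0.0135,0.068,-0.009,-0.013,0.006,-0.0146],[0.013,0.068,-0.0085,-0.013,0.006,-0.0146],[0.0125,0.068,-0.008,-0.013,0.006,-0.0146],[0.012,0.068,-0.007,-0.013,0.006,-0.0146],[0.0115,0.068,-0.0065,-0.013,0.006,-0.0146]]}}

```text
t: 18.25
position: [508.9, 151.0, 23.5]
tcp_rot: [-0.619, 2.212, 0.255]
wrist_force: [3.0, -2.9, 12.2]
gripper_width: 0.597
```

```bash
python3 go.py; python3 pl.py pics/w13.png
python3 - <<'E'
from h import *
im=optics.get_image("top"); cv2.imwrite("pics/t13.png",im); crop(im,230,210,100,90,7,"pics/t13c.png")
w=cv2.imread("pics/w13.png"); crop(w,180,120,320,160,2.5,"pics/w13c.png")
E
```

```text
18.25 [0.091 0.528 2.437 2.633 0.7   1.657] [508.943 150.955  23.534] [ 2.96  -2.889 12.193]
tilt 49.15588666086587 z az 29.708853540386187 y roll z -0.02083972476806578
contact [507.304 149.513   4.24 ]
18.25 [508.9 151.   23.5] [ 3.  -2.9 12.2]
```

View pics/t13c.png

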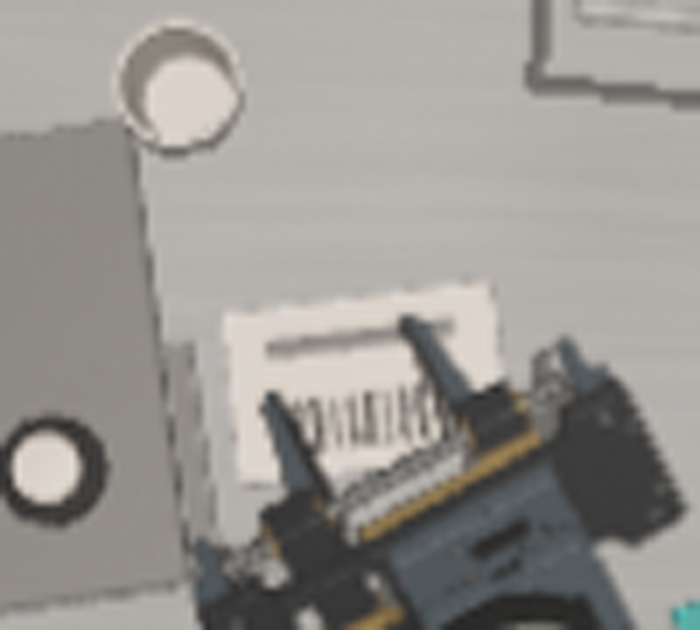

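View pics/w13c.png

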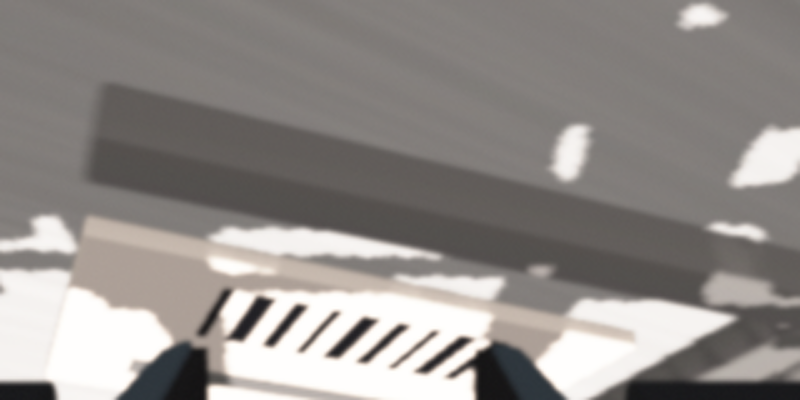

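Run:
```python
from h import *
np.set_printoptions(precision=1,suppress=True)
s=bot.observe(); c=cam("wrist",s); ct=cam("top")
T=lambda a,b:(230+a/7,210+b/7)
FL,FR,NL=[onz(ct,T(*p),4)[:2] for p in [(224,314),(492,283),(241,487)]]
d=FL-FR; yaw=np.degrees(np.arctan2(-d[0],d[1])); print(FL,FR,NL,np.linalg.norm(d),np.linalg.norm(NL-FL),"yaw",yaw)
a=np.radians(yaw); n=np.array([np.cos(a),np.sin(a)]); print("centre top",(FL+FR)/2-35*n)
b1,b2=[onz(ct,T(*p),9)[:2] for p in [(193,343),(213,520)]]; print("bar inner",b1,b2,np.degrees(np.arctan2(*(b1-b2)[::-1])))
W=lambda a,b:(180+a/2.5,120+b/2.5)
A,B=[onz(c,W(*p),0)[:2] for p in [(88,218),(634,340)]]
A4,B4=[onz(c,W(*p),4)[:2] for p in [(86,236),(632,344)]]
F1,F2=[onz(c,W(*p),0)[:2] for p in [(90,182),(735,318)]]
for A,B in [(A,B),(A4,B4),(F1,F2)]: print(A,B,np.linalg.norm(B-A),np.degrees(np.arctan2(-(B-A)[0],(B-A)[1])))
n=np.array([np.cos(np.radians(10.2)),np.sin(np.radians(10.2))]); print("gap reader-x", (A4-F1)@n,(B4-F1)@n)
```

```text
[539.5 209.2] [555.2 101. ] [469.5 199.1] 109.3114860555504 70.69028007828241 yaw 8.282780293017634
centre top [512.7 150.1]
bar inner [526.6 220.6] [455.5 209.1] 9.136114327728054
[492.3  93.4] [477.6 205.5] 113.0551984357216 7.450349740778693
[491.2  93.4] [473.3 199.4] 107.55231236597118 9.62089792026625
[481.6  90.6] [459.2 213.9] 125.26315781332436 10.303904379243702
gap reader-x 9.94086751366498 11.027905823639891
```

```bash
cat > slr.py <<'E'
import sys
from jp import *
# reader-frame slide
dx,dy,yaw,n,dd=[float(a) for a in sys.argv[1:6]]; n=int(n)
v=R.from_euler('z',10.2,degrees=True).apply([dx,dy,0])
s=bot.observe(); Rc=R.from_rotvec(s["tcp_rot"]); Rm=Rc.as_matrix()
dl=Rm[2,1]/(-Rm[2,2]) # rot about x to level
print(s["t"],s["position"],s["wrist_force"],"readerF",R.from_euler('z',-10.2,degrees=True).apply(s["wrist_force"]),"roll",Rm[2,1],"level about x units",np.degrees(dl)/30)
print(np.round(np.r_[Rc.inv().apply(v/n-[0,0,dd])/200,Rc.inv().apply([0,0,yaw/n/30])],4).tolist(),"x",n)
E
python3 slr.py -12 10 1 3 1
```

```text
18.35 [508.285 151.539  23.463] [-1.451  1.803 12.722] readerF [-1.109  2.032 12.722] roll -0.020524505885951505 level about x units -0.05992194977004486
[0.0118, 0.0227, -0.0067, -0.0084, -0.0002, -0.0073] x 3
```

{"op": "carry_out", "data": {"motion": [[0.012,0.0225,-0.0065,-0.025,0,-0.007],[0.012,0.0225,-0.0065,-0.025,0,-0.007],[0.012,0.0225,-0.0065,-0.025,0,-0.007]]}}

```text
t: 18.73
position: [497.9, 159.7, 23.5]
tcp_rot: [-0.652, 2.197, 0.296]
wrist_force: [1.4, -0.8, 8.8]
gripper_width: 0.6
```

```bash
python3 slr.py -4 2 0 1 1
python3 - <<'E'
from h import *
im=optics.get_image("top"); crop(im,230,210,100,90,7,"pics/t14c.png")
w=optics.get_image("wrist"); crop(w,180,120,320,160,2.5,"pics/w14c.png")
E
```

```text
18.725 [497.899 159.747  23.49 ] [ 1.402 -0.789  8.827] readerF [ 1.24  -1.025  8.827] roll -0.004769875214258729 level about x units -0.014088954413422934
[0.0132, 0.017, -0.0079, 0.0, 0.0, 0.0] x 1
```

View pics/t14c.png

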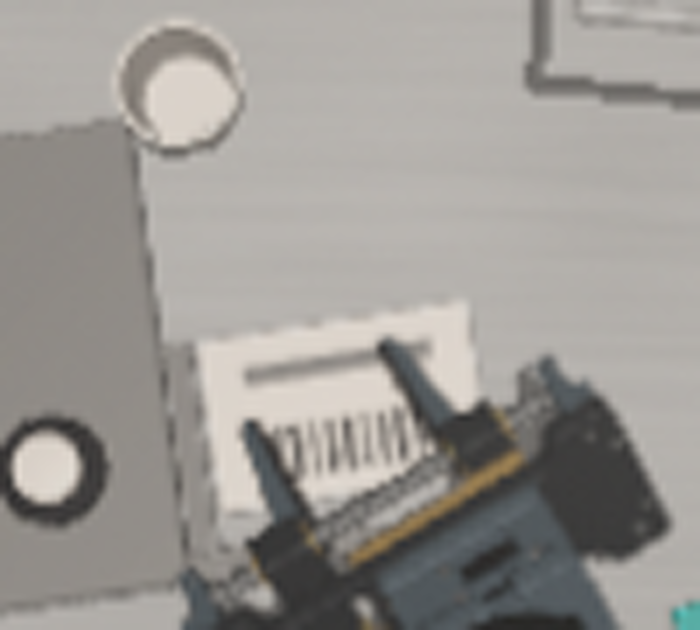

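View pics/w14c.png

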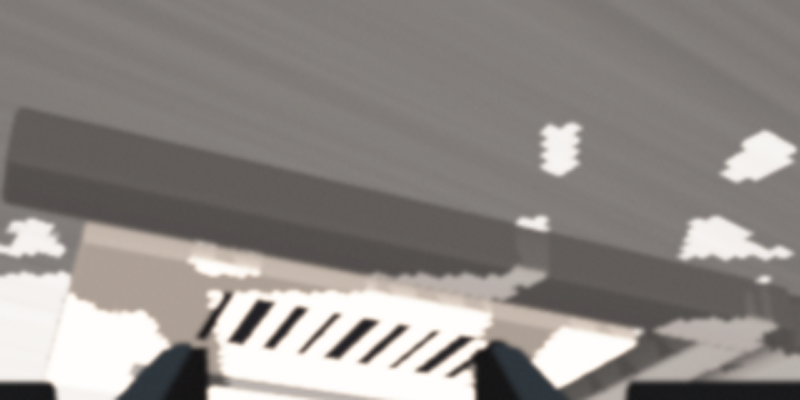

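```bash
python3 slr.py -4 0.5 0 1 1;python3 - <<'E'
from h import *
np.set_printoptions(precision=1,suppress=True)
s=bot.observe(); c=cam("wrist",s); ct=cam("top")
T=lambda a,b:(230+a/7,210+b/7); W=lambda a,b:(180+a/2.5,120+b/2.5)
FL,FR,NL=[onz(ct,T(*p),4)[:2] for p in [(197,343),(468,302),(220,513)]]
M=R.from_euler('z',-10.2,degrees=True).as_matrix()[:2,:2]
for q in (FL,FR,NL): print("reader",M@(q-np.array([446,208.5])))
F1,F2=[onz(c,W(*p),9)[:2] for p in [(5,202),(640,325)]];A,B=[onz(c,W(*p),0)[:2] for p in [(84,224),(642,332)]]
print(F1,F2,A,B,M@(A-F1),M@(B-F1),M@(F2-F1))
E
```

```text
18.825 [497.656 159.774  23.409] [ 0.203  0.332 12.247] readerF [ 0.259  0.291 12.247] roll -0.004623036061042363 level about x units -0.013652808062968945
[0.0151, 0.0101, -0.0101, 0.0, 0.0, 0.0] x 1
reader [82.  -3.5]
reader [  82.2 -114.4]
reader [12.4 -3.7]
[468.9  86.2] [448.  192.8] [484.1 101.2] [462.7 212.9] [17.6 12. ] [ 16.3 125.8] [ -1.7 108.6]
```

{"op": "carry_out", "data": {"motion": [[0.0135,0.009,-0.0085,-0.005,0,0],[0.0135,0.009,-0.0085,-0.005,0,0],[0.0135,0.009,-0.0085,-0.005,0,0]]}}

```text
t: 19.2
position: [490.5, 159.8, 23.5]
tcp_rot: [-0.653, 2.186, 0.304]
wrist_force: [3.0, -0.4, 8.6]
gripper_width: 0.604
```

```bash
python3 slr.py -2 1 0 1 1.2
python3 - <<'E'
from h import *
im=optics.get_image("top"); crop(im,230,210,100,90,7,"pics/t15c.png")
w=optics.get_image("wrist"); crop(w,180,120,320,160,2.5,"pics/w15c.png")
E
```

```text
19.2 [490.453 159.804  23.527] [ 2.957 -0.353  8.578] readerF [ 2.848 -0.871  8.578] roll -0.0018695676222953428 level about x units -0.005592126113734463
[0.0092, 0.0085, -0.0018, 0.0, 0.0, 0.0] x 1
```

View pics/t15c.png

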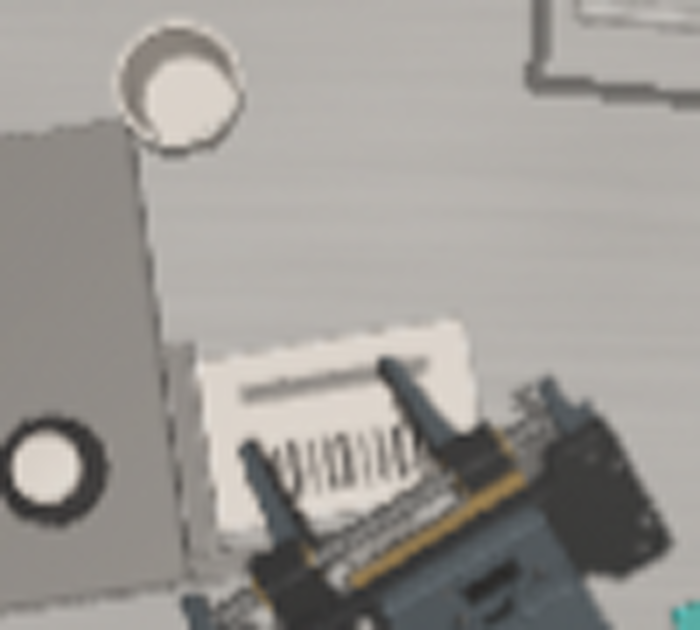

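View pics/w15c.png

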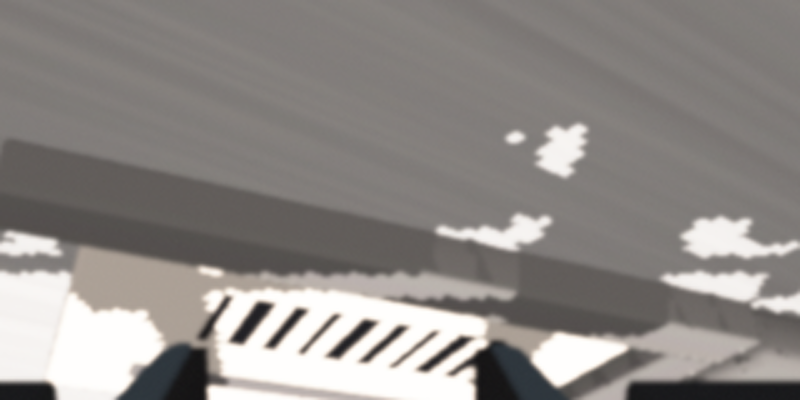

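{"op": "carry_out", "data": {"motion": [[0.0115,0.007,-0.006,-0.003,0,0],[0.0115,0.007,-0.006,-0.003,0,0]]}}

```text
t: 19.55
position: [487.2, 159.7, 23.5]
tcp_rot: [-0.653, 2.179, 0.308]
wrist_force: [2.7, -0.5, 9.3]
gripper_width: 0.606
```

{"op": "carry_out", "data": {"motion": [[0.0115,0.007,-0.006,0,0,0]]}}

```text
t: 19.68
position: [485.7, 159.6, 23.5]
tcp_rot: [-0.652, 2.175, 0.307]
wrist_force: [2.5, -1.0, 8.8]
gripper_width: 0.595
```

{"op": "carry_out", "data": {"motion": [[0.0115,0.007,-0.006,0,0,0]]}}

```text
t: 19.8
position: [484.3, 159.6, 23.6]
tcp_rot: [-0.65, 2.172, 0.307]
wrist_force: [3.3, 0.0, 8.8]
gripper_width: 0.6
```

```bash
python3 slr.py -2 0 0 1 1;python3 slr.py 0 2 0 1 1
python3 - <<'E'
from h import *
im=optics.get_image("top"); crop(im,230,210,100,90,7,"pics/t16c.png")
w=optics.get_image("wrist"); crop(w,180,120,320,160,2.5,"pics/w16c.png")
E
```

```text
19.8 [484.304 159.55   23.568] [3.313 0.018 8.841] readerF [ 3.263 -0.569  8.841] roll -0.0031497312496092944 level about x units -0.009592996035192218
[0.0097, 0.0039, -0.004, 0.0, 0.0, 0.0] x 1
19.8 [484.304 159.55   23.568] [3.313 0.018 8.841] readerF [ 3.263 -0.569  8.841] roll -0.0031497312496092944 level about x units -0.009592996035192218
[0.0014, 0.0092, 0.0062, 0.0, 0.0, 0.0] x 1
```

View pics/t16c.png

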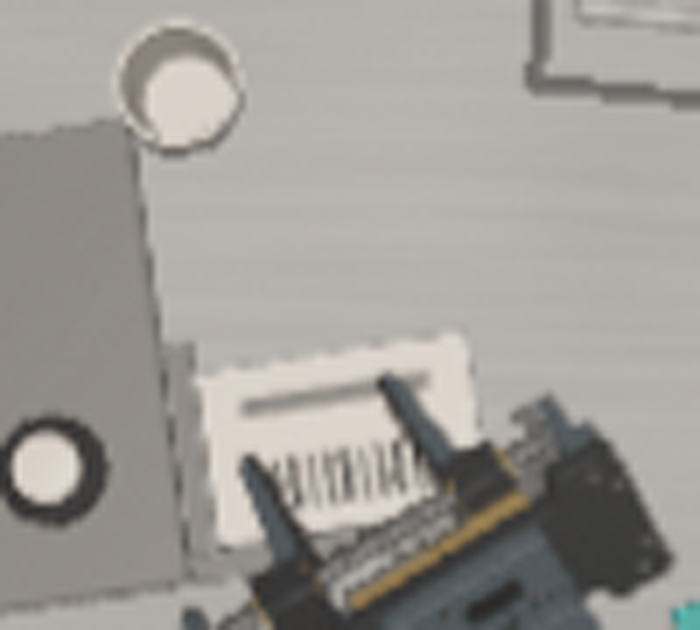

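View pics/w16c.png

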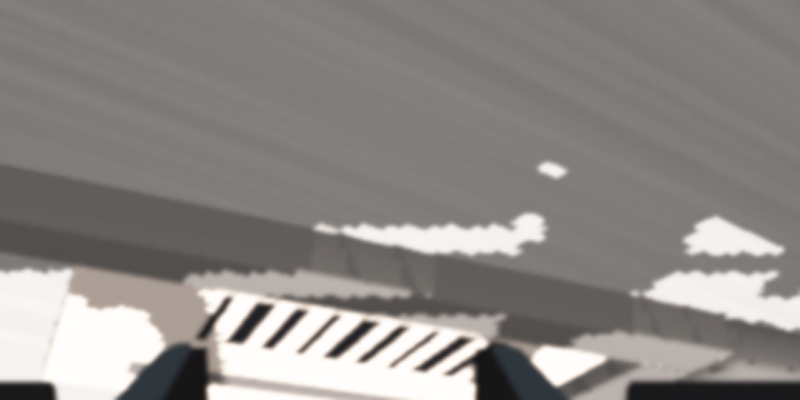

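```bash
cat > tp.py <<'E'
from h import *
import sys
np.set_printoptions(precision=1,suppress=True)
ct=cam("top"); T=lambda a,b:(230+a/7,210+b/7)
M=R.from_euler('z',-10.2,degrees=True).as_matrix()[:2,:2]
v=[float(a) for a in sys.argv[1:]]
for i in range(0,len(v),2): print(v[i:i+2],M@(onz(ct,T(v[i],v[i+1]),4)[:2]-np.array([446,208.5])))
E
python3 tp.py 200 378 463 335 217 547
```

```text
[200.0, 378.0] [67.7 -2.8]
[463.0, 335.0] [  69.1 -110.4]
[217.0, 547.0] [-1.  -0.7]
```

{"op": "carry_out", "data": {"motion": [[0.0115,0.006,-0.005,-0.002,0,0],[0.0115,0.006,-0.005,-0.002,0,0]]}}

```text
t: 20.15
position: [482.1, 159.2, 23.5]
tcp_rot: [-0.648, 2.164, 0.308]
wrist_force: [3.9, -1.2, 9.7]
gripper_width: 0.6
```

{"op": "carry_out", "data": {"motion": [[0.0115,0.006,-0.005,-0.002,0,0],[0.0115,0.006,-0.005,-0.002,0,0]]}}

```text
t: 20.4
position: [480.5, 159.0, 23.6]
tcp_rot: [-0.646, 2.155, 0.31]
wrist_force: [4.5, 0.0, 9.3]
gripper_width: 0.6
```

```bash
python3 slr.py 0 2 0 1 1.2
python3 - <<'E'
from h import *
im=optics.get_image("top"); crop(im,230,210,100,90,7,"pics/t17c.png")
w=optics.get_image("wrist"); crop(w,180,120,320,160,2.5,"pics/w17c.png")
E
```

```text
20.4 [480.462 159.048  23.629] [4.544 0.    9.263] readerF [ 4.472 -0.805  9.263] roll -0.004594684993650844 level about x units -0.014307173299228431
[0.0023, 0.0092, 0.0067, 0.0, 0.0, 0.0] x 1
```

View pics/t17c.png

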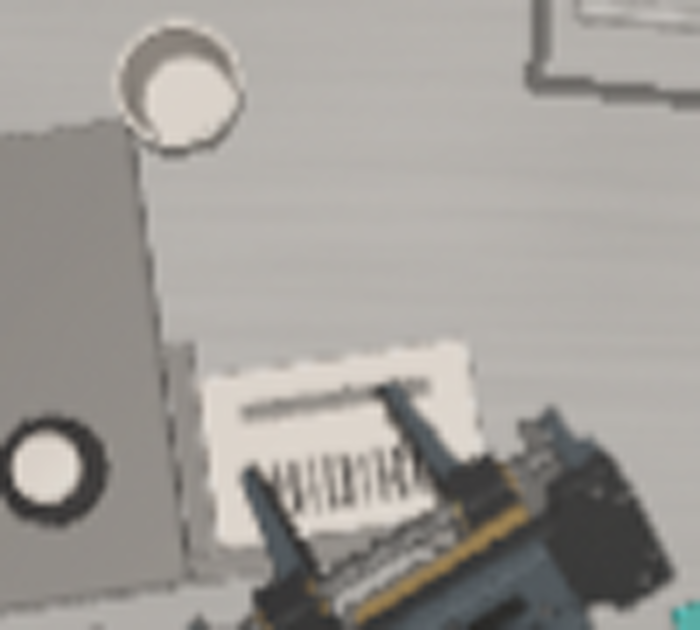

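View pics/w17c.png

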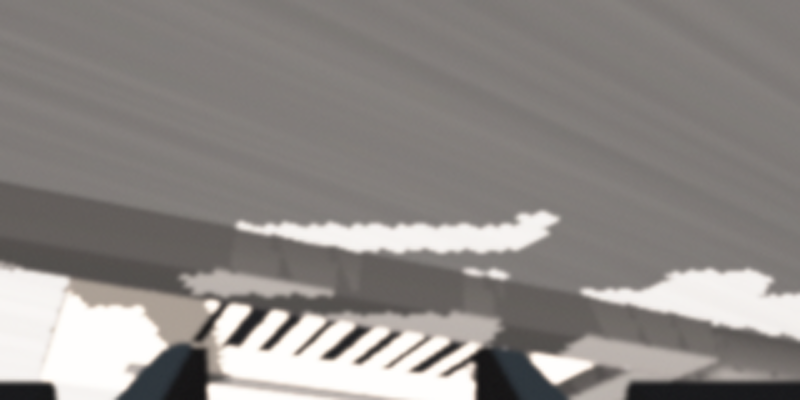

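{"op": "carry_out", "data": {"motion": [[0.0025,0.012,0.0085,-0.004,0,0],[0.0025,0.012,0.0085,-0.004,0,0]]}}

```text
t: 20.75
position: [481.5, 163.7, 23.0]
tcp_rot: [-0.643, 2.148, 0.313]
wrist_force: [-5.1, -12.1, 25.5]
gripper_width: 0.597
```

{"op": "carry_out", "data": {"motion": [[0.0025,0.012,0.0085,-0.004,0,0],[0.0025,0.012,0.0085,-0.004,0,0]]}}

```text
t: 21.0
position: [482.8, 168.3, 23.0]
tcp_rot: [-0.639, 2.14, 0.317]
wrist_force: [-3.9, -11.4, 24.8]
gripper_width: 0.598
```

```bash
python3 slr.py -2 1 0 1 1; python3 go.py|head -3
python3 - <<'E'
from h import *
im=optics.get_image("top"); crop(im,230,210,100,90,7,"pics/t18c.png")
E
```

```text
21.0 [482.777 168.342  23.01 ] [ -3.915 -11.45   24.77 ] readerF [ -5.881 -10.576  24.77 ] roll -0.002017948099399647 level about x units -0.006423476419249995
[0.0083, 0.0085, -0.0028, 0.0, 0.0, 0.0] x 1
21.0 [0.104 0.567 2.476 2.63  0.84  1.629] [482.777 168.342  23.01 ] [ -3.915 -11.45   24.77 ]
tilt 53.13109324770934 z az 33.08862146949368 y roll z -0.002017948099399647
contact [482.13  167.872   3.61 ]
```

View pics/t18c.png

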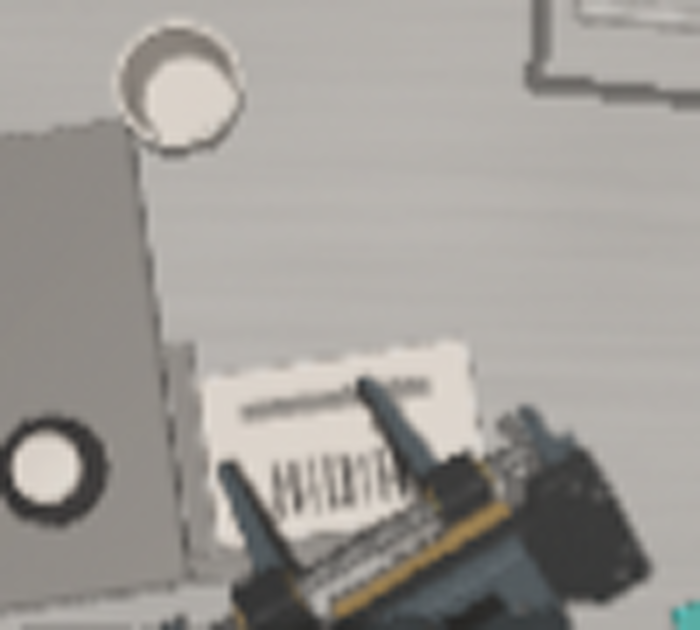

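{"op": "carry_out", "data": {"motion": [[0.0105,0.003,-0.005,-0.004,0.04,0],[0.0105,0.003,-0.005,-0.004,0.04,0],[0.0105,0.003,-0.005,0,0.04,0]]}}

```text
t: 21.42
position: [481.2, 167.4, 23.7]
tcp_rot: [-0.656, 2.186, 0.305]
wrist_force: [2.8, 1.7, 7.2]
gripper_width: 0.604
```

```bash
python3 slr.py -2 0 0 1 1; python3 go.py|sed -n 2,3p
python3 - <<'E'
from h import *
im=optics.get_image("top"); crop(im,230,210,100,90,7,"pics/t19c.png")
E
```

```text
21.425 [481.18  167.351  23.658] [2.814 1.705 7.181] readerF [3.071 1.18  7.181] roll -0.002258077139003112 level about x units -0.006746074339230547
[0.0097, 0.0039, -0.0039, 0.0, 0.0, 0.0] x 1
tilt 50.262077237530555 z az 33.222371339259375 y roll z -0.002258077139003112
contact [479.726 166.342   4.323]
```

View pics/t19c.png

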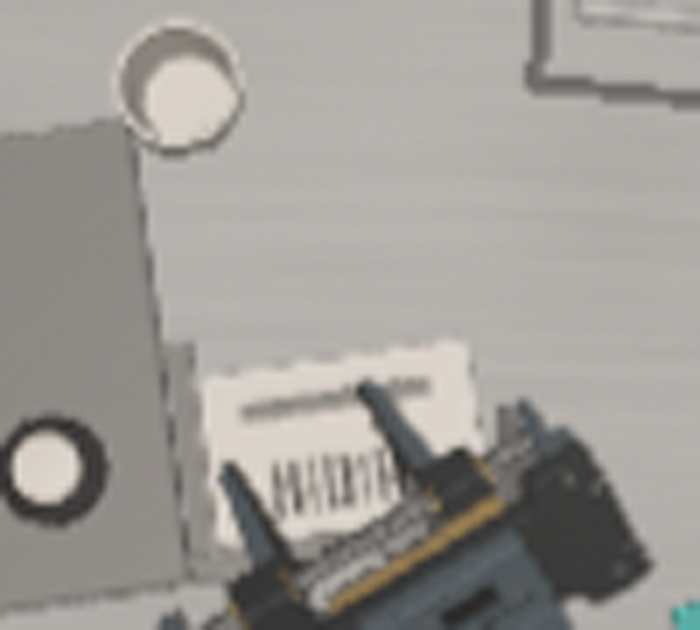

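{"op": "carry_out", "data": {"motion": [[-0.03,0,-0.025,0,0.03,0],[-0.1,0,-0.085,0,0.03,0],[-0.2,0,-0.17,0,0,0],[-0.2,0,-0.17,0,0,0],[-0.1,0,-0.085,0,0,0],[0,0,0,0,0,0]]}}

```text
t: 22.22
position: [482.1, 168.4, 189.9]
tcp_rot: [-0.666, 2.221, 0.292]
wrist_force: [0.6, 0.1, -0.7]
gripper_width: 0.596
```

```bash
python3 go.py 600 110 200 205 45; python3 pl.py pics/w20.png
python3 - <<'E'
from h import *
im=optics.get_image("top"); crop(im,230,210,100,90,7,"pics/t20c.png")
im=optics.get_image("side"); crop(im,180,180,160,120,5,"pics/s20c.png")
E
```

```text
22.225 [ 0.125 -0.007  2.503  1.96   0.359  2.41 ] [482.124 168.407 189.861] [ 0.559  0.074 -0.679]
tilt 48.15662627764398 z az 33.037616990933586 y roll z -0.004171351328852435
contact [480.094 166.98  170.604]
ik [0.013 0.127 2.299 1.649 0.31  2.752] 0.0135
3 [[-0.086, -0.189, 0.072, 0.065, 0.035, 0.065], [-0.094, -0.184, 0.077, 0.065, 0.035, 0.065], [-0.101, -0.178, 0.081, 0.065, 0.035, 0.065]]
22.225 [482.1 168.4 189.9] [ 0.6  0.1 -0.7]
```

View pics/t20c.png

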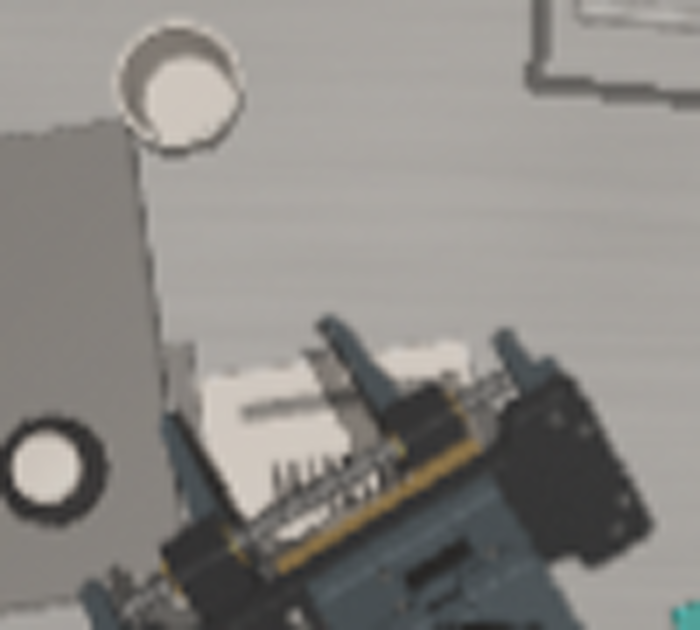

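View pics/s20c.png

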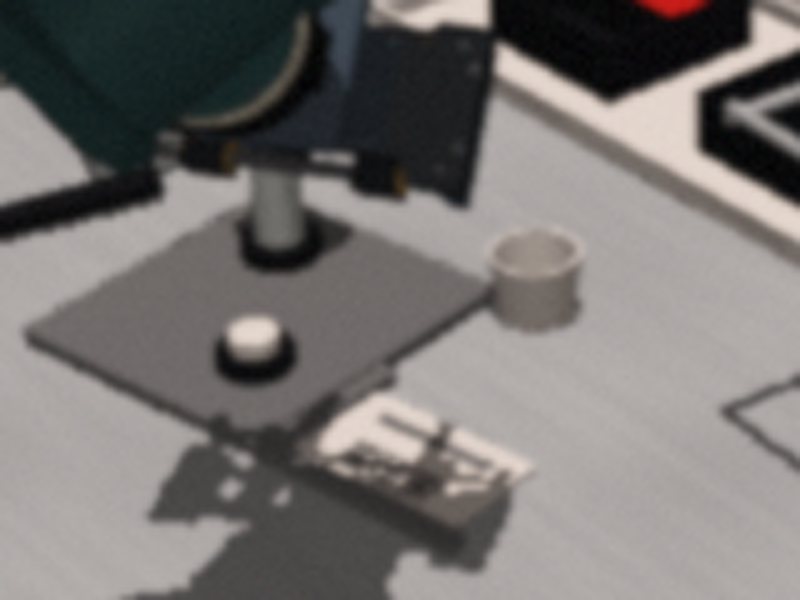

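View pics/w20.png

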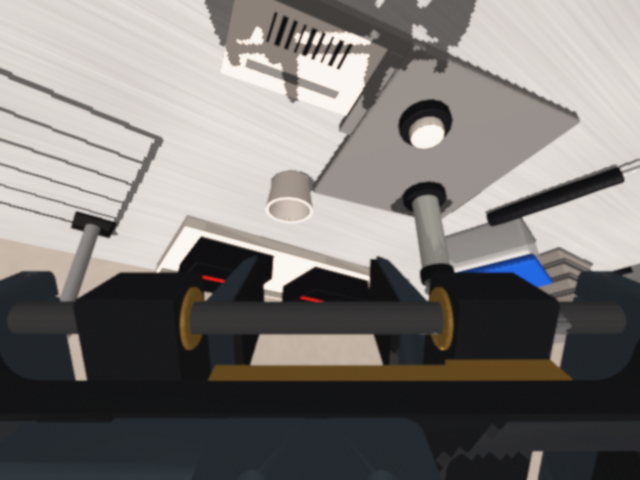

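```bash
python3 go.py 570 110 190 212 50 3;  python3 go.py 570 130 150 215 48 3|grep ik
python3 - <<'E'
from h import *
im=cv2.imread("pics/w20.png"); crop(im,210,0,200,135,4,"pics/w20c.png")
E
```

```text
22.375 [ 0.125 -0.001  2.504  1.963  0.36   2.407] [480.89  168.276 186.62 ] [ 0.34   0.191 -0.562]
tilt 47.87505827143381 z az 33.17442709465862 y roll z -0.0014468450099263674
contact [478.753 166.842 167.375]
ik [-0.045  0.131  2.367  1.839  0.468  2.426] 0.0
3 [[-0.052, -0.163, 0.049, 0.01, -0.024, 0.01], [-0.052, -0.162, 0.05, 0.01, -0.024, 0.01], [-0.052, -0.162, 0.052, 0.01, -0.024, 0.01]]
ik [-0.008  0.226  2.35   1.91   0.475  2.319] 0.0
```

View pics/w20c.png

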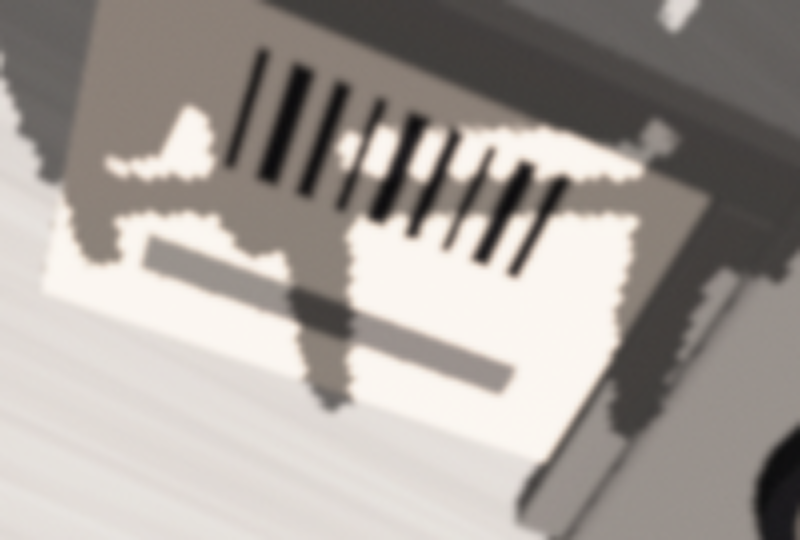

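{"op": "carry_out", "data": {"motion": [[-0.052,-0.16,0.05,0.01,-0.024,0.01],[-0.052,-0.16,0.05,0.01,-0.024,0.01],[-0.052,-0.16,0.05,0.01,-0.024,0.01],[0,0,0,0,0,0]]}}

```text
t: 22.88
position: [568.6, 109.5, 181.8]
tcp_rot: [-0.629, 2.207, 0.3]
wrist_force: [-1.1, -1.2, 0.1]
gripper_width: 0.599
```

```bash
python3 pl.py pics/w21.png
python3 - <<'E'
from h import *
im=optics.get_image("top"); crop(im,230,210,100,90,7,"pics/t21c.png")
im=optics.get_image("side"); crop(im,180,180,160,120,5,"pics/s21c.png")
E
```

```text
22.875 [568.6 109.5 181.8] [-1.1 -1.2  0.1]
```

View pics/w21.png

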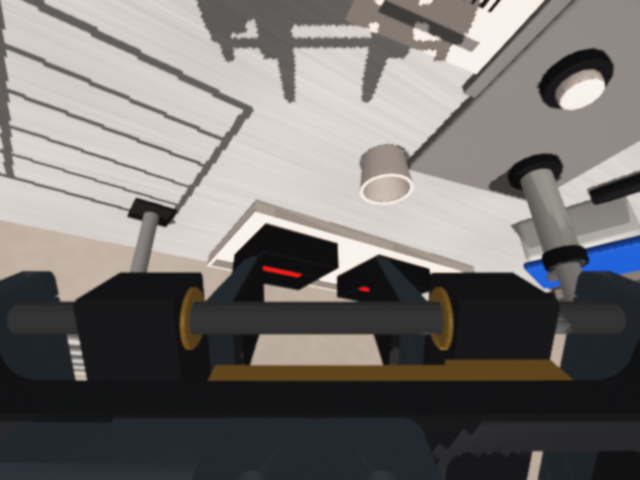

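View pics/t21c.png

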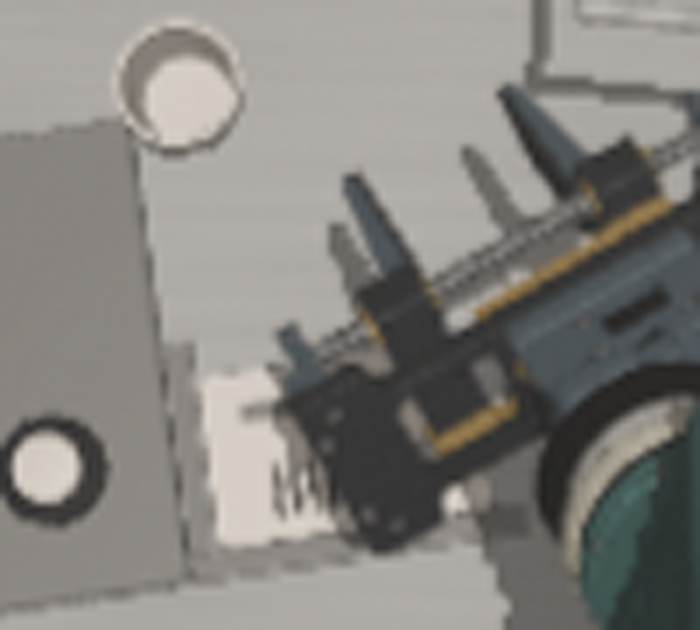

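View pics/s21c.png

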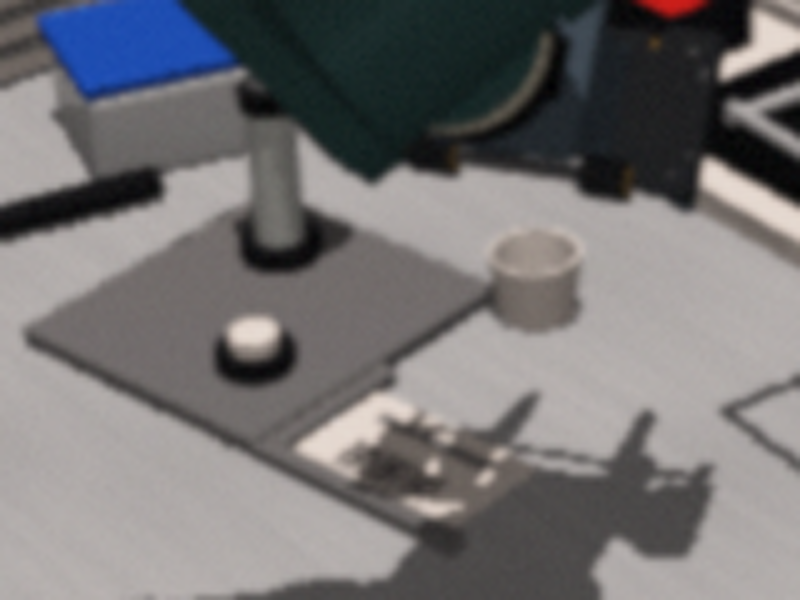

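Run:
```python
from jp import *
s=bot.observe(); q0=np.array(s["joints"]); print(q0)
q,e=ik(np.array([585,140,290.]),tgt(190,0),[.186,.164,1.85,0,1.154,-1.5]); print(q,e)
o,pp=rows(q0,q,24); print(o); print(pp)
```

```text
[-0.044  0.146  2.37   1.85   0.471  2.413]
[ 0.196  0.153  1.896 -0.     1.093 -1.549] 1.3293273920208809e-11
[[-0.06, 0.05, 0.02, -0.08, -0.02, -0.47], [-0.07, 0.03, 0.02, -0.08, -0.03, -0.47], [-0.07, 0.02, 0.02, -0.07, -0.04, -0.47], [-0.06, 0.0, 0.01, -0.07, -0.05, -0.47], [-0.06, -0.01, 0.01, -0.06, -0.05, -0.47], [-0.05, -0.02, 0.01, -0.06, -0.06, -0.47], [-0.04, -0.02, 0.01, -0.05, -0.07, -0.47], [-0.03, -0.03, 0.01, -0.04, -0.07, -0.47], [-0.02, -0.03, 0.0, -0.04, -0.08, -0.46], [-0.01, -0.02, 0.0, -0.03, -0.08, -0.46], [-0.01, -0.02, -0.0, -0.02, -0.09, -0.46], [-0.0, -0.02, -0.01, -0.01, -0.09, -0.46], [-0.0, -0.01, -0.01, 0.01, -0.09, -0.45], [-0.0, -0.01, -0.01, 0.02, -0.1, -0.45], [-0.01, -0.0, -0.02, 0.03, -0.1, -0.45], [-0.01, 0.0, -0.02, 0.04, -0.09, -0.44], [-0.01, 0.0, -0.02, 0.06, -0.09, -0.44], [-0.02, 0.0, -0.03, 0.07, -0.08, -0.44], [-0.03, -0.0, -0.03, 0.08, -0.08, -0.43], [-0.03, -0.01, -0.04, 0.1, -0.07, -0.43], [-0.04, -0.02, -0.04, 0.11, -0.05, -0.42], [-0.04, -0.03, -0.04, 0.12, -0.04, -0.42], [-0.04, -0.04, -0.05, 0.13, -0.02, -0.41], [-0.03, -0.05, -0.05, 0.13, -0.0, -0.41]]
[[572.0, 124.0, 189.0], [575.0, 137.0, 196.0], [577.0, 150.0, 202.0], [578.0, 161.0, 208.0], [578.0, 172.0, 213.0], [578.0, 181.0, 217.0], [576.0, 190.0, 221.0], [575.0, 197.0, 225.0], [572.0, 203.0, 228.0], [570.0, 207.0, 230.0], [568.0, 210.0, 233.0], [565.0, 212.0, 235.0], [563.0, 212.0, 237.0], [562.0, 211.0, 239.0], [561.0, 209.0, 241.0], [560.0, 205.0, 244.0], [560.0, 200.0, 247.0], [561.0, 194.0, 250.0], [563.0, 187.0, 255.0], [566.0, 179.0, 260.0], [569.0, 170.0, 265.0], [574.0, 160.0, 272.0], [579.0, 150.0, 281.0], [585.0, 140.0, 290.0]]
```

{"op": "carry_out", "data": {"motion": [[-0.045,0.03,0.015,-0.06,-0.015,-0.35],[-0.05,0.025,0.015,-0.06,-0.02,-0.35],[-0.05,0.02,0.015,-0.055,-0.025,-0.35],[-0.05,0.01,0.01,-0.055,-0.03,-0.35],[-0.045,0,0.01,-0.05,-0.035,-0.35],[-0.045,-0.005,0.01,-0.05,-0.04,-0.35],[-0.04,-0.01,0.01,-0.045,-0.045,-0.35],[-0.035,-0.015,0.01,-0.04,-0.05,-0.35],[-0.03,-0.02,0.01,-0.04,-0.05,-0.35],[-0.025,-0.02,0,-0.035,-0.055,-0.35],[-0.02,-0.02,0,-0.03,-0.06,-0.35],[-0.015,-0.02,0,-0.025,-0.06,-0.35]]}}

```text
t: 24.52
position: [557.0, 212.5, 222.5]
tcp_rot: [-2.385, 0.226, -0.364]
wrist_force: [-0.1, 0.8, -0.5]
gripper_width: 0.6
```

```bash
cat > un.py <<'E'
from jp import *
s=bot.observe(); q0=np.array(s["joints"]); print(s["t"],s["position"],q0)
q,e=ik(np.array([585,140,290.]),tgt(190,0),[.186,.164,1.85,0,1.154,-1.5])
N=int(np.ceil(np.degrees(abs(q-q0)[5]+abs(q-q0)[3]*.8)/10))
o,pp=rows(q0,q,N); print(N,o); print(pp)
E
python3 un.py
```

```text
24.525 [556.967 212.489 222.462] [0.06  0.145 2.213 1.177 0.712 0.909]
20 [[-0.01, -0.02, -0.0, -0.02, -0.06, -0.35], [-0.0, -0.02, -0.0, -0.02, -0.07, -0.34], [-0.0, -0.01, -0.0, -0.01, -0.07, -0.34], [0.0, -0.01, -0.01, -0.0, -0.07, -0.34], [0.0, -0.01, -0.01, 0.0, -0.07, -0.34], [0.0, -0.0, -0.01, 0.01, -0.07, -0.34], [-0.0, 0.0, -0.01, 0.02, -0.07, -0.34], [-0.0, 0.0, -0.01, 0.02, -0.07, -0.33], [-0.01, 0.0, -0.02, 0.03, -0.07, -0.33], [-0.01, 0.01, -0.02, 0.04, -0.07, -0.33], [-0.02, 0.01, -0.02, 0.05, -0.07, -0.33], [-0.02, 0.0, -0.02, 0.05, -0.06, -0.33], [-0.02, 0.0, -0.03, 0.06, -0.06, -0.32], [-0.03, -0.0, -0.03, 0.07, -0.05, -0.32], [-0.03, -0.01, -0.03, 0.08, -0.05, -0.32], [-0.03, -0.01, -0.03, 0.08, -0.04, -0.31], [-0.03, -0.02, -0.03, 0.09, -0.03, -0.31], [-0.03, -0.03, -0.04, 0.09, -0.02, -0.31], [-0.03, -0.03, -0.04, 0.1, -0.01, -0.3], [-0.03, -0.04, -0.04, 0.1, -0.0, -0.3]]
[[556.0, 216.0, 224.0], [555.0, 218.0, 227.0], [554.0, 219.0, 228.0], [553.0, 220.0, 230.0], [552.0, 220.0, 232.0], [552.0, 219.0, 234.0], [551.0, 217.0, 236.0], [551.0, 215.0, 238.0], [551.0, 212.0, 240.0], [552.0, 208.0, 242.0], [553.0, 203.0, 245.0], [555.0, 198.0, 248.0], [557.0, 192.0, 251.0], [559.0, 186.0, 255.0], [562.0, 179.0, 259.0], [566.0, 172.0, 264.0], [570.0, 164.0, 269.0], [574.0, 157.0, 276.0], [580.0, 148.0, 282.0], [585.0, 140.0, 290.0]]
```

{"op": "carry_out", "data": {"motion": [[-0.01,-0.02,0,-0.02,-0.06,-0.34],[0,-0.02,0,-0.02,-0.07,-0.34],[0,-0.01,0,-0.01,-0.07,-0.34],[0,-0.01,-0.01,0,-0.07,-0.34],[0,-0.01,-0.01,0,-0.07,-0.34],[0,0,-0.01,0.01,-0.07,-0.34],[0,0,-0.01,0.02,-0.07,-0.34],[0,0,-0.015,0.02,-0.07,-0.34],[-0.01,0,-0.02,0.03,-0.07,-0.33],[-0.01,0.01,-0.02,0.04,-0.07,-0.33],[-0.02,0.01,-0.02,0.05,-0.07,-0.33],[-0.02,0,-0.02,0.05,-0.06,-0.33],[-0.02,0,-0.03,0.06,-0.06,-0.33],[-0.03,0,-0.03,0.07,-0.05,-0.32]]}}

```text
t: 26.28
position: [542.5, 197.5, 249.2]
tcp_rot: [-1.03, -2.817, -0.404]
wrist_force: [-0.5, -0.8, -0.2]
gripper_width: 0.601
```

```bash
python3 un.py
```

```text
26.275 [542.515 197.483 249.175] [ 0.181  0.144  2.01   0.351  0.98  -0.885]
6 [[-0.04, -0.01, -0.04, 0.07, -0.05, -0.29], [-0.05, -0.02, -0.04, 0.08, -0.04, -0.28], [-0.05, -0.02, -0.04, 0.09, -0.03, -0.28], [-0.05, -0.03, -0.04, 0.09, -0.02, -0.28], [-0.04, -0.04, -0.04, 0.1, -0.02, -0.27], [-0.04, -0.05, -0.05, 0.1, -0.01, -0.27]]
[[549.0, 189.0, 254.0], [555.0, 180.0, 260.0], [562.0, 170.0, 267.0], [569.0, 160.0, 274.0], [577.0, 150.0, 281.0], [585.0, 140.0, 290.0]]
```

{"op": "carry_out", "data": {"motion": [[-0.04,-0.01,-0.04,0.07,-0.05,-0.29],[-0.05,-0.02,-0.04,0.08,-0.04,-0.29],[-0.05,-0.02,-0.04,0.09,-0.03,-0.29],[-0.05,-0.03,-0.04,0.09,-0.02,-0.29],[-0.04,-0.04,-0.02,0.1,-0.02,-0.28],[-0.04,-0.05,0,0.1,-0.01,-0.28],[0,0,0,0,0,0]]}}

```text
t: 27.15
position: [579.8, 146.3, 272.2]
tcp_rot: [-0.381, 3.118, -0.011]
wrist_force: [-0.9, -0.1, 0.7]
gripper_width: 0.596
```

```bash
python3 go.py; python3 pl.py pics/w22.png
python3 - <<'E'
from h import *
im=cv2.imread("pics/w22.png"); crop(im,260,90,200,150,4,"pics/w22c.png")
E
```

```text
27.15 [ 0.211  0.166  1.915 -0.008  1.061 -1.599] [579.816 146.344 272.226] [-0.884 -0.092  0.746]
tilt 0.3889341984847147 z az -82.16663834222501 y roll z -0.006749636758683894
contact [564.298 142.416 261.238]
27.15 [579.8 146.3 272.2] [-0.9 -0.1  0.7]
```

View pics/w22.png

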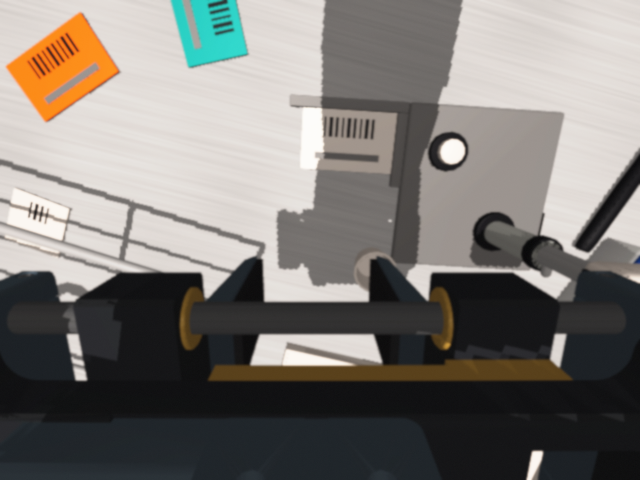

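View pics/w22c.png

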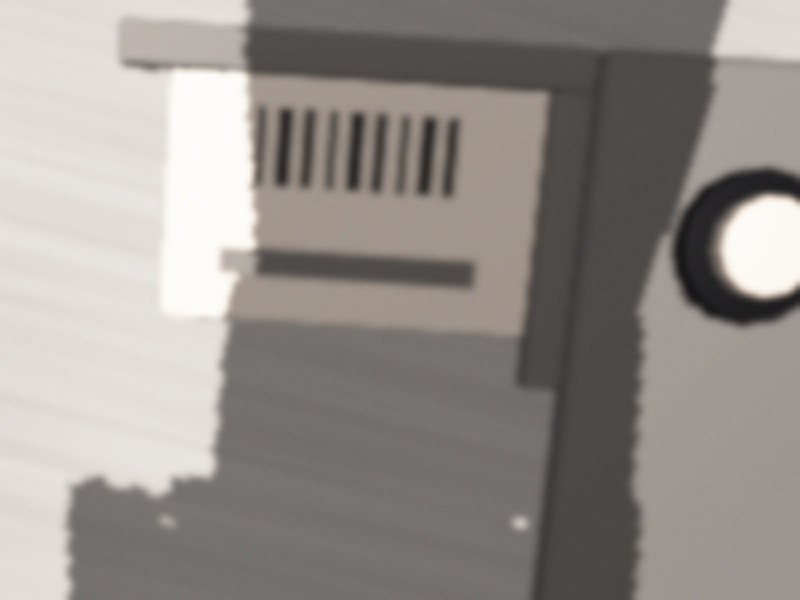

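Run:
```python
from h import *
im=cv2.imread("pics/w22.png"); c=im[95:185,285:405].astype(float); c=np.clip((c/255)**0.6*255*1.0,0,255).astype(np.uint8)
cv2.imwrite("pics/w22d.png",cv2.resize(c,None,fx=6.5,fy=6.5,interpolation=cv2.INTER_CUBIC))
for col in (305,315,330,350,370,390): print("col",col,im[96:122,col,1].tolist())
for row in (120,135,150,165): print("row",row,im[row,380:410,1].tolist())
```

```text
col 305 [180, 181, 180, 180, 179, 179, 179, 179, 177, 163, 157, 213, 247, 252, 252, 252, 252, 252, 252, 252, 252, 252, 252, 252, 252, 252]
col 315 [190, 179, 178, 178, 178, 178, 178, 177, 176, 170, 155, 173, 232, 250, 252, 252, 252, 252, 252, 252, 252, 252, 252, 252, 252, 252]
col 330 [104, 89, 80, 77, 78, 78, 78, 76, 77, 76, 75, 74, 97, 134, 150, 152, 152, 152, 152, 150, 133, 99, 75, 69, 67, 66]
col 350 [110, 104, 91, 81, 78, 78, 77, 76, 77, 76, 76, 76, 74, 91, 126, 147, 151, 152, 151, 150, 148, 133, 99, 72, 68, 70]
col 370 [110, 110, 106, 94, 82, 77, 76, 76, 76, 76, 76, 76, 75, 74, 80, 109, 139, 149, 151, 151, 150, 150, 147, 141, 134, 132]
col 390 [111, 110, 110, 109, 100, 86, 78, 77, 76, 77, 75, 75, 74, 75, 73, 74, 97, 133, 148, 151, 150, 151, 151, 151, 151, 151]
row 120 [151, 151, 151, 150, 151, 151, 151, 151, 151, 151, 151, 151, 151, 150, 150, 141, 115, 83, 73, 76, 76, 76, 76, 75, 74, 75, 71, 65, 60, 65]
row 135 [150, 150, 149, 149, 149, 150, 150, 149, 149, 149, 150, 150, 149, 141, 117, 86, 73, 73, 75, 76, 76, 74, 74, 73, 70, 66, 62, 63, 69, 73]
row 150 [150, 150, 150, 150, 150, 149, 150, 149, 151, 149, 149, 145, 132, 105, 78, 73, 73, 74, 74, 74, 73, 73, 72, 68, 63, 64, 67, 71, 73, 73]
row 165 [148, 149, 149, 148, 148, 149, 149, 148, 148, 148, 139, 114, 83, 71, 73, 74, 74, 73, 74, 73, 71, 70, 65, 62, 66, 71, 72, 74, 73, 74]
```

View pics/w22d.png

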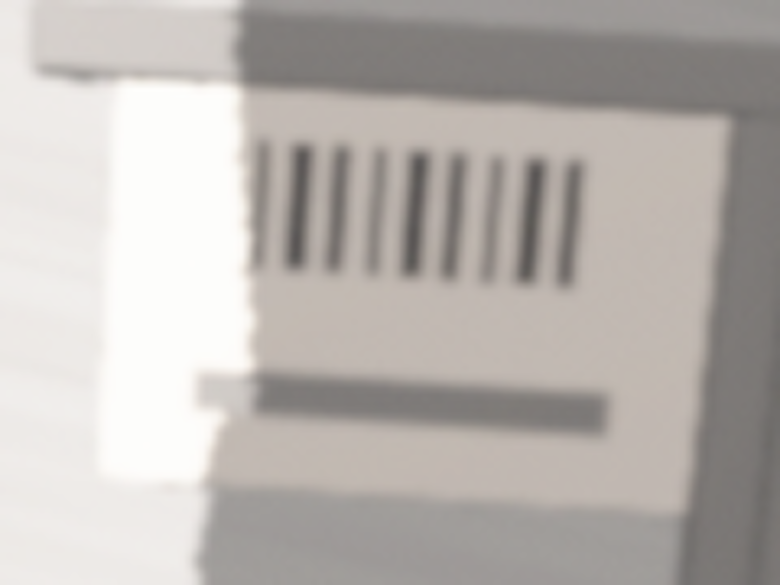

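The plate shows flush in the enlarged crop: the bar-to-plate brightness step goes straight from 75 to 150 along both bars, with no 105 to 110 counter strip between. Next is the read button, at (452,151) in that picture.

```bash
python3 go.py 575 150 240 228 0 4
python3 - <<'E'
from h import *
np.set_printoptions(precision=1,suppress=True)
s=bot.observe(); c=cam("wrist",s); im=cv2.imread("pics/w22.png")[125:180,420:480]
m=(im.min(2)>225).astype(np.uint8); k,l,st,ce=cv2.connectedComponentsWithStats(m); i=1+st[1:,4].argmax(); print(st[i],ce[i])
p=ce[i]+[420,125]
for z in (26,28,30,33): print(z,onz(c,p,z), st[i,2]/347.8*(s["position"][2]+155-z))
print(tri(cam("top"),(170+332/5,200+383/5),c,p)); print(tri(cam("side"),(180+203/4,160+348/4),c,p))
E
```

```text
27.2 [ 0.211  0.166  1.916 -0.007  1.061 -1.597] [579.591 146.372 272.194] [-0.2   -0.048 -0.358]
tilt 0.3515735843820924 z az -85.10520262151245 y roll z -0.006061938654911864
contact [564.059 142.485 261.209]
ik [ 0.216  0.196  1.944  0.     1.001 -2.193] 0.0
4 [[0.004, 0.006, 0.04, -0.003, -0.001, -0.285], [0.004, 0.007, 0.04, -0.003, -0.001, -0.285], [0.003, 0.007, 0.04, -0.003, -0.001, -0.285], [0.002, 0.007, 0.04, -0.003, -0.001, -0.285]]
[ 21  15  23  23 408] [32.2 26. ]
26 [474.6 277.9  26. ] 26.530931792437837
28 [474.7 277.2  28. ] 26.398671872943876
30 [474.9 276.4  30. ] 26.266411953449914
33 [475.2 275.4  33. ] 26.068022074208972
(array([474. , 274.9,  31.2]), np.float64(2.930102048489559))
(array([476.3, 274.6,  31.8]), np.float64(3.253108113073897))
```

Button top is at about (475,275,31).

{"op": "carry_out", "data": {"motion": [[0,0.006,0.03,0,0,-0.285],[0,0.006,0.03,0,0,-0.285],[0,0.006,0.03,0,0,-0.285],[0,0.006,0.03,0,0,-0.285],[0,0,0,0,0,0]], "fingers": 0}}

```text
t: 27.82
position: [573.0, 153.0, 245.8]
tcp_rot: [1.279, -2.865, -0.005]
wrist_force: [-0.2, 0.6, 0.2]
gripper_width: 0.084
```

```bash
python3 go.py 475 275 110 228 0 5
```

```text
27.825 [ 0.221  0.19   1.94   0.003  1.017 -2.191] [573.007 153.045 245.838] [-0.239  0.556  0.216]
tilt 0.3212211729934891 z az 167.73618730424215 y roll z 0.004873623888012704
contact [562.265 141.146 234.883]
ik [ 0.482  0.316  2.085  0.     0.741 -1.926] 0.0
5 [[-0.026, 0.154, 0.137, 0.002, -0.001, 0.001], [-0.026, 0.154, 0.136, 0.002, -0.001, 0.001], [-0.025, 0.154, 0.136, 0.002, -0.001, 0.001], [-0.025, 0.154, 0.136, 0.002, -0.001, 0.001], [-0.025, 0.154, 0.136, 0.002, -0.001, 0.001]]
```

{"op": "carry_out", "data": {"motion": [[-0.025,0.154,0.136,0,0,0],[-0.025,0.154,0.136,0,0,0],[-0.025,0.154,0.136,0,0,0],[-0.025,0.154,0.136,0,0,0],[-0.025,0.13,0.1,0,0,0],[0,0,0,0,0,0]]}}

```text
t: 28.58
position: [475.6, 276.9, 116.0]
tcp_rot: [1.226, -2.889, -0.012]
wrist_force: [0.4, -0.5, 0.4]
gripper_width: 0.004
```

```bash
python3 go.py 475 275 60 228 0 3; python3 pl.py pics/w23.png
python3 - <<'E'
from h import *
im=optics.get_image("side"); crop(im,160,150,160,120,5,"pics/s23c.png")
E
```

```text
28.575 [ 0.481  0.309  2.079  0.011  0.755 -1.9  ] [475.643 276.894 115.998] [ 0.355 -0.525  0.405]
tilt 0.4667239801354535 z az 134.21975202116775 y roll z 0.008141987902975314
contact [464.46  265.455 104.995]
ik [ 0.482  0.404  2.09   0.     0.648 -1.926] 0.0
3 [[0.003, -0.002, 0.093, 0.005, 0.0, -0.023], [0.003, -0.002, 0.093, 0.005, 0.0, -0.023], [0.003, -0.002, 0.093, 0.005, 0.0, -0.023]]
28.575 [475.6 276.9 116. ] [ 0.4 -0.5  0.4]
```

View pics/w23.png

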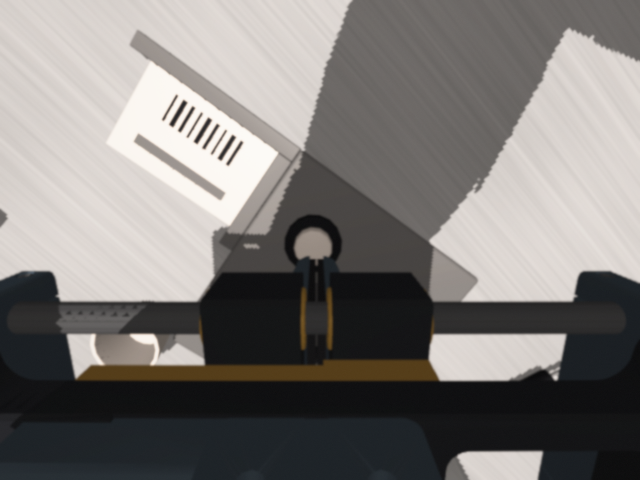

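View pics/s23c.png

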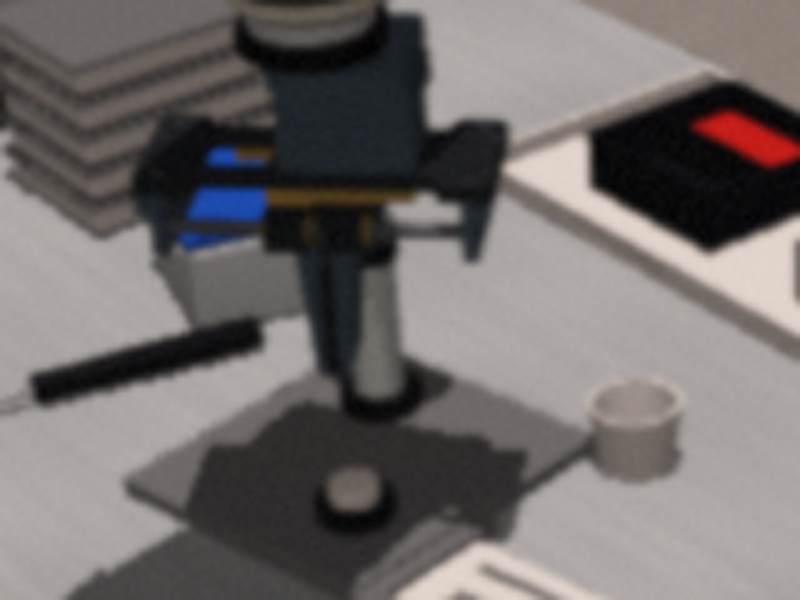

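{"op": "carry_out", "data": {"motion": [[0.005,0,0.12,0.005,0,0],[0.005,0,0.12,0.005,0,0],[0,0,0.08,0.005,0,0],[0,0,0,0,0,0]]}}

```text
t: 29.18
position: [480.8, 274.4, 56.0]
tcp_rot: [-1.209, 2.889, 0.002]
wrist_force: [0.5, -0.0, -1.4]
gripper_width: 0.007
```

{"op": "carry_out", "data": {"motion": [[0,0,0.015,0,0,0],[0,0,0,0,0,0]]}}

```text
t: 29.42
position: [482.0, 274.6, 54.4]
tcp_rot: [-1.207, 2.888, 0.002]
wrist_force: [-0.1, 1.1, -0.4]
gripper_width: 0.003
```

{"op": "carry_out", "data": {"motion": [[0.024,0.026,0.01,0,0,0],[0,0,0,0,0,0],[0,0,0,0,0,0]]}}

```text
t: 29.8
position: [474.7, 275.1, 53.0]
tcp_rot: [-1.207, 2.887, 0.002]
wrist_force: [0.3, 0.1, 0.6]
gripper_width: 0.003
```

{"op": "carry_out", "data": {"motion": [[0,0,0.02,0,0,0]]}}

```text
t: 29.92
position: [475.0, 275.3, 49.2]
tcp_rot: [-1.207, 2.886, 0.002]
wrist_force: [0.4, -0.6, 0.2]
gripper_width: 0.004
```

{"op": "carry_out", "data": {"motion": [[0,0,0.015,0,0,0]]}}

```text
t: 30.05
position: [475.0, 275.3, 45.9]
tcp_rot: [-1.207, 2.886, 0.002]
wrist_force: [0.2, -0.2, 0.7]
gripper_width: 0.003
```

Well centred. I'll go on down in small steps.

{"op": "carry_out", "data": {"motion": [[0,0,0.015,0,0,0]]}}

```text
t: 30.18
position: [475.0, 275.4, 42.6]
tcp_rot: [-1.207, 2.886, 0.002]
wrist_force: [-1.4, 0.4, 3.3]
gripper_width: 0.005
```

{"op": "carry_out", "data": {"motion": [[0,0,0.015,0,0,0]]}}

```text
t: 30.3
position: [475.1, 275.4, 39.5]
tcp_rot: [-1.207, 2.886, 0.002]
wrist_force: [-2.2, -0.9, 5.7]
gripper_width: 0.003
```

{"op": "carry_out", "data": {"motion": [[0,0,0.012,0,0,0]]}}

```text
t: 30.42
position: [475.3, 275.5, 38.2]
tcp_rot: [-1.207, 2.887, 0.002]
wrist_force: [-19.2, -10.3, 66.6]
gripper_width: 0.009
```

The button has bottomed out after about 6 mm. I'll back off straight up.

{"op": "carry_out", "data": {"motion": [[0,0,-0.03,0,0,0],[0,0,-0.1,0,0,0],[0,0,-0.2,0,0,0],[0,0,-0.25,0,0,0],[0.1,-0.1,-0.25,0,0,0],[0.15,-0.15,-0.2,0,0,0],[0,0,0,0,0,0]]}}

```text
t: 31.3
position: [473.7, 201.9, 254.7]
tcp_rot: [-1.208, 2.884, 0.001]
wrist_force: [0.6, 0.5, -0.7]
gripper_width: 0.005
```

```bash
python3 pl.py pics/w24.png
python3 - <<'E'
from h import *
im=optics.get_image("side"); cv2.imwrite("pics/s24.png",im); crop(im,160,140,160,140,4.2,"pics/s24c.png")
im=optics.get_image("top"); cv2.imwrite("pics/t24.png",im)
w=cv2.imread("pics/w24.png");
E
```

```text
31.3 [473.7 201.9 254.7] [ 0.6  0.5 -0.7]
```

View pics/w24.png

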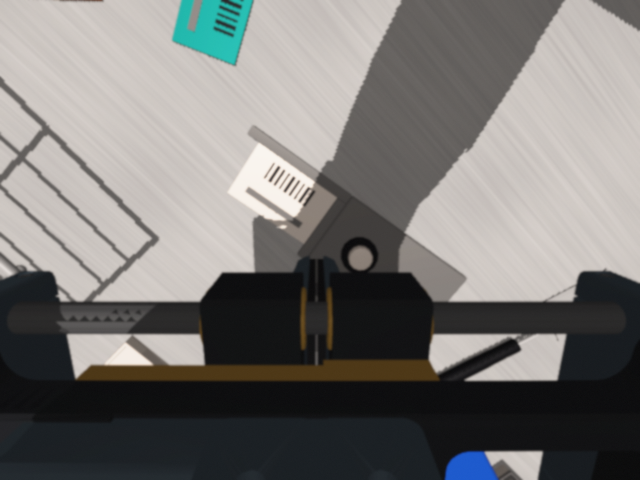

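View pics/s24.png

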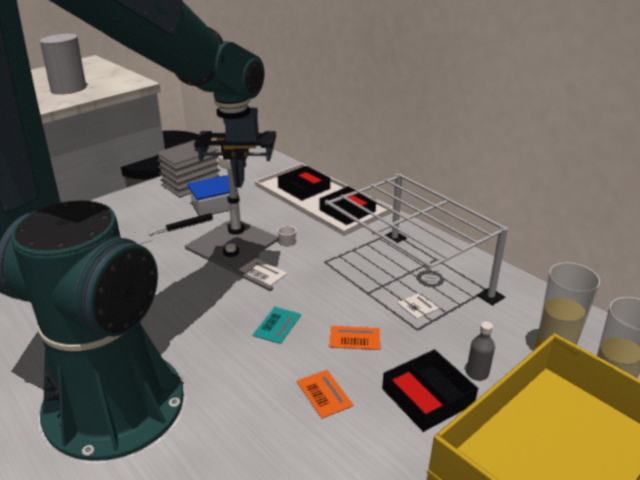

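View pics/t24.png

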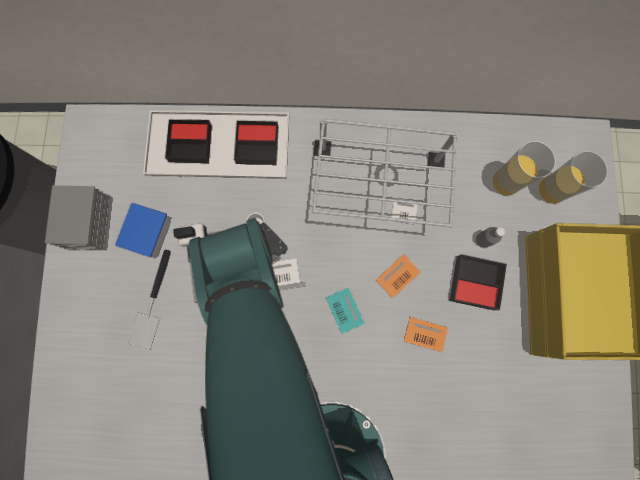

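Run:
```python
from station import bot, job
s=bot.observe(); print(s["t"],s["wrist_force"],s["dq"]); print(job.job_done())
```

```text
31.45 [-0.40729134  0.5731348   0.01280713] [ 0.01204474  0.02738263  0.00807541 -0.00036993 -0.00167495  0.00104135]
the job is handed in; nothing more can be done
None
```

I raised and locked the mast, seated the long plate in the fence corner and pressed the read button, in that order. I handed the job in at about 31 s, and no verdict was reported.

- **Mast:** I pulled it up to its end stop, with a 68 N force spike there. About 9 mm lower it resisted with 19 N, so it rests on its lock button. The button itself was never seen. The last top view still shows the head raised.
- **Plate:** I reached under the rack with the tool tilted, pressed at about 10 N and slid the plate flat into the corner. Late in the y push, against the fence bar, the force rose to about 25 N. The fingers then slipped on the plate in both directions. The wrist crop from above shows no strip of counter between the plate and either bar, so any gap is under about 1 mm. The coarser top view suggested 1–2 mm at the bar on the +y side, within its error. I relied on the closer picture.
- **Read button:** It went down about 6 mm at 3–6 N, then hit its bottom at 67 N through the fingertips. I backed straight off.
- **Rest of the counter:** The last views show the short plate, look-alikes, cups, bottle, tub and spatula where they stood. The gripper is in the air and touches nothing.

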